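# Put the spices, the lemon and the washing-up liquid back where they belong

## Task

Put these four things away where they belong: the two spice jars into the wooden spice rack, one in each bay, the washing-up liquid into the bottle bay of the grey sink caddy, and the lemon that lies on the worktop into the white fruit bowl. Jars and bottle must stand upright on the floor of their bays; set them down gently instead of dropping them in, and do not knock any of them over.

Things in the scene. Friction and masses are not known exactly. Their poses are not given: they have to be found in the camera images.
- spice_red: Spice jar with a red cap and a brown label, upright and round, 45 mm across and 106 mm high (the cap is the top 21 mm, 45 mm across); 0.11 kg. Origin at the centre of its underside, z up.
- spice_white: Spice jar with a white cap and clear glass showing dark green herbs, upright and round, 47 mm across and 98 mm high (the cap is the top 21 mm, 46 mm across); 0.11 kg. Origin at the centre of its underside, z up.
- dish_soap: Bottle of washing-up liquid, pale with lemons on its label, orange cap, upright, 226 mm high; 0.29 kg. Body 49 mm thick along its own x and 81 mm wide along its own y, tapering to a round collar 34 mm across at 195 to 210 mm height (a good grip from above; it swings a little there, so let it settle); above that a nozzle 19 mm across. Origin at the centre of its underside, z up.
- lemon: The yellow lemon that lies alone on the bare worktop (not the lemon at the far left on the chopping board), on its side, 71 mm long along its own x, 53 mm across (y) and 51 mm high; 0.085 kg. Origin at the underside of its middle as it lies at the start.
- lemon_center (a point): The middle of the lemon.
- spice_rack: Brown wooden spice rack, 80 mm (its x) by 150 mm (its y), fixed in place. Two open-topped bays side by side along its y, centred 35 mm to either side of its origin; each is 64 mm by 64 mm inside. The bay floor is 8 mm above the worktop. End boards 58 mm high, divider 46 mm high, dowel rails along front and back up to 42 mm high. Origin at the centre of its underside, z up.
- sink_caddy: Grey plastic sink caddy, 100 mm (its x) by 104 mm (its y), fixed in place. Bottle bay at its -x side: 62 (x) by 98 mm (y) inside, its centre 16 mm to -x of the origin, its floor 6 mm above the worktop; the bottle fits with its wide side along y, either way round. Walls 50 mm high, back 62; the narrow slot behind the bay holds a sponge (to 64 mm height). Origin at the centre of its underside, z up.
- fruit_bowl: Plain white round bowl, the single large one, empty, 145 mm across the rim and 65 mm high, fixed in place; its flat inner floor is 11 mm above the worktop and about 80 mm across, the walls slope outward from there. Origin at the centre of its underside, z up.

How it is judged:
By the outcome, as a careful person would: the job done as asked, in the order asked, and still so for the second after the job is handed in, with the robot touching nothing.
It also fails if it takes over 112 s, if anything falls off the work surface, if the arm or the gripper's body presses on something with over 40 N, if the wrist force passes 120 N, or if a joint passes its speed limit or range.

## Robot

A 7-joint arm with a two-finger parallel gripper is mounted at the origin on a cart in front of the work surface, level with it; the furniture and walls round the work are solid. World frame = base frame: x ahead of the robot, y to its left, z up, the work surface at z = 0. Lengths are in m, angles in degrees, forces in N, time in s.
With the tool pointing down it reaches from about 0.425 to 0.875 m from the base axis. Payload 4.7 kg.
Tool frame: the origin (TCP) lies on the centre line of the jaws, within the pads' length; the fingertips stand 14 mm ahead of it and the grasp point (between the pads) lies 5 mm behind it; z points along the fingers, y is the line along which they close (so a half turn about z gives the same grasp; the last joint's range is limited). The gripper opens to 87 mm and grips with 3 to 60 N. Pads are 19 mm wide; open, the fingers measure 117 mm over their backs; the gripper's body (75 mm by 190 mm) begins 51 mm behind the grasp point.
Start: joints at [67.615, 18.392, -4.016, 83.108, 1.295, 78.541, -3.26], TCP at [0.256, -0.597, 0.237] pointing down, gripper open.
Joint ranges: [-163.93, 163.93], [-17.29, 119.83], [-79.2, 71.16], [3.27, 140.29], [-89.18, 269.18], [5.43, 117.66], [-154.24, 154.24]. Speed limits (degrees/s): [147.25, 147.25, 180, 180, 180, 180, 180].

## Interface

Orientations are given as [roll, pitch, yaw] about the fixed x, y, z axes, in that order (R = Rz(yaw) Ry(pitch) Rx(roll)).
In Python, from cell import env gives the robot as it stands.
- The arm moves only by the tool jog_arm, never from a script. Its argument "motion" is a list that holds one entry, the list of rows, each a list of 7 numbers: the shift along the tool's x, y, z in units of 0.1 m (1.0 is 0.1 m), then the turn, a rotation vector about the tool's x, y, z in units of 180 degrees (1.0 is 180 degrees), then the closure, from 0 (fully open) to 1 (shut). A call has 1 to 5 rows; each row is the pose to reach, as a shift and turn from the pose commanded when the call began, along the tool's axes at that moment, turning the shorter way round; what a row does not reach only later rows make up. A row lasts 1/10 s, in which the tool goes at most 50 mm and 8.59 degrees, less where a joint would pass 70% of its speed; a pose out of reach is approached as far as the arm can. A call with a number of a shift or a turn outside -1 to 1 is refused whole. A call with a gripper value outside its range is refused whole. The fingers move at their own pace and stop on an object; "grip_force" is the grip in N (left out, the last holds). Time passes only in rows, so rows that repeat a pose let the fingers close. It gives the time, the measured TCP pose, the force, the opening and the grip force at its end, in the units of the state.
- env.get_obs(): the state, without advancing time (a new reading comes with each control period).
- env.read_camera(name): name is "scene" or "top"; returns (picture, depth): 400x640x3 uint8, red, green, blue; 400x640 float32, m along the optical axis (not along the pixel's ray), 0 where there is no reading.
- env.camera_info(name): a dict with "camera_matrix" (3x3 intrinsics, pixels), "origin" and "orientation" of the camera in the world. Camera axes: x right, y down, z forward; pixel columns grow to the right and rows downward; lengths in m; the calibration is good to about 2 mm. A picture is of the moment at which its call begins. camera_info takes no time and is no camera call.
- env.sign_off(): hands the job in; it is judged then, once.
The state is a dict: "time_s": time; "qpos": joint angles; "joint_velocities": joint speeds; "effort": joint torques, N m; "tool_pos": TCP position; "tool_rot": TCP orientation; "force": force on the tool from outside, world axes, zero at the start; "wrist_torque": the same for the moment, N m; "grip_width": finger opening in m; "grasp_force": force on a finger pad.
Only numpy, scipy, OpenCV 4.12 (cv2) and the standard library are available. Lean on these libraries where they do the work, as an engineer would, in place of code of your own. Each camera call takes 0.05 s, during which the arm holds its last target. There are 200 camera calls.

## Working session

There is one attempt and no reset: what is moved stays moved. The work goes in short steps, Python scripts to look and compute and a tool call to move; the robot and the scene stay as the last step left them, time stands still between calls to the robot, and variables do not carry over. Pictures are saved under pics/ and viewed, at most 14 in all, crops included, and the job is handed in when it is done.

Besides the shell and the picture viewer there is one more tool, called after "Call:" by a JSON object that holds its "fn" and its "kwargs", one argument or row to a line. jog_arm: Moves the arm, as the interface text tells. Shifts and turns lie within -1 to 1; 1 stands for 0.1 m of shift or 180 degrees of turn. Its arguments: {"type":"object","properties":{"motion":{"type":"array","items":{"type":"array","items":{"type":"array","items":{"type":"number"}}}},"grip_force":{"type":"number"}},"required":["motion"]}

```bash
mkdir -p pics; ls; python3 - <<'E'
from cell import env
import cv2,numpy as np
o=env.get_obs();print({k:np.round(v,3).tolist() for k,v in o.items()})
for n in("scene","top"):
    p,d=env.read_camera(n);cv2.imwrite(f"pics/{n}0.png",p[:,:,::-1]);np.savez(f"{n}0.npz",p=p,d=d)
    print(n,env.camera_info(n),(d>0).mean())
E
```

```text
pics
{'time_s': 0.0, 'qpos': [67.614, 18.438, -4.016, 83.177, 1.293, 78.542, -3.262], 'joint_velocities': [0.059, 0.045, 0.033, 0.122, -0.049, 0.124, 0.085], 'effort': [-0.0, -49.128, -0.404, -31.253, -0.064, 0.044, 0.0], 'tool_pos': [0.256, -0.597, 0.235], 'tool_rot': [-179.889, 0.004, 23.195], 'force': [-0.192, -0.042, 0.311], 'wrist_torque': [-0.051, -0.008, -0.005], 'grasp_force': 0.0, 'grip_width': 0.087}
scene {'camera_matrix': array([[508.07093259,   0.        , 314.49160741],
       [  0.        , 508.07093259, 196.76003911],
       [  0.        ,   0.        ,   1.        ]]), 'origin': array([-0.13793568,  1.06023344,  0.76715333]), 'orientation': array([-119.95647977,   -0.18864516, -148.05313463])} 0.97783203125
top {'camera_matrix': array([[364.37148194,   0.        , 322.89746016],
       [  0.        , 364.37148194, 197.97433882],
       [  0.        ,   0.        ,   1.        ]]), 'origin': array([ 0.3255124 , -0.01020809,  1.15532376]), 'orientation': array([-169.42699837,    0.25652271,  -89.44797078])} 0.99290625
```

View pics/scene0.png

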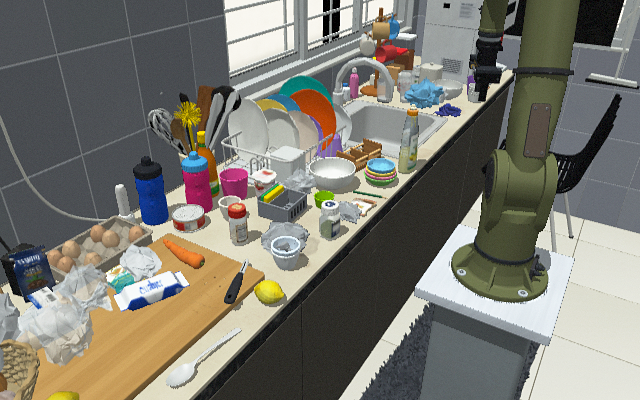

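View pics/top0.png

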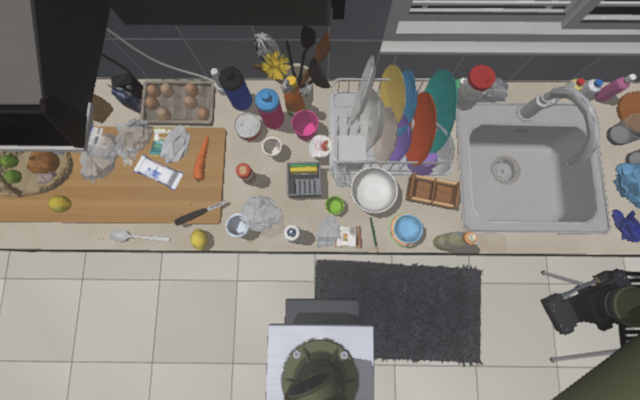

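The scene view shows the red jar (237,223), white jar (330,218), soap (410,140), lemon (269,292), caddy (282,203), bowl (332,173) and rack (360,155). The top view shows them at red (244,172), white (291,233), soap (455,240), lemon (199,240), caddy (304,180), bowl (374,190) and rack (433,191). Next I'll take heights and positions from depth and colour.

```bash
cat > h.py <<'E'
from cell import env
import cv2,numpy as np
from scipy.spatial.transform import Rotation as R
def cam(n):
    c=env.camera_info(n);return c["camera_matrix"],np.array(c["origin"]),R.from_euler("xyz",c["orientation"],degrees=True).as_matrix()
def cloud(n,d):
    K,o,M=cam(n);v,u=np.mgrid[:400,:640]
    r=np.stack([(u-K[0,2])/K[0,0],(v-K[1,2])/K[1,1],np.ones_like(d)],-1)
    return (r*d[...,None])@M.T+o
def plane(n,u,v,z):
    K,o,M=cam(n);r=M@[(u-K[0,2])/K[0,0],(v-K[1,2])/K[1,1],1];return o+r*(z-o[2])/r[2]
def load(n,i=0):
    f=np.load(f"{n}{i}.npz");return f["p"],cloud(n,f["d"])
E
python3 - <<'E'
from h import *
np.set_printoptions(precision=4,suppress=True)
rois={"top":dict(red=(232,160,258,186),white=(282,222,301,243),soap=(430,226,482,252),lemon=(188,228,210,252),caddy=(284,160,324,200),bowl=(350,165,400,214),rack=(405,172,462,210),table=(208,205,225,225)),
"scene":dict(red=(226,200,250,248),white=(318,198,342,240),soap=(398,105,420,175),lemon=(252,275,288,308),caddy=(255,180,308,222),bowl=(305,155,357,190),rack=(335,135,385,172))}
for n in rois:
    p,P=load(n)
    for k,(a,b,c,d) in rois[n].items():
        Q=P[b:d,a:c].reshape(-1,3);C=p[b:d,a:c].reshape(-1,3);z=Q[:,2];h=cv2.cvtColor(p[b:d,a:c],cv2.COLOR_RGB2HSV).reshape(-1,3)
        print(n,k,"z pct",np.percentile(z,[2,10,50,90,98,100]))
        m={"red":(z>.075),"white":z>.08,"soap":z>.03,"lemon":(h[:,1]>130)&(z>.006)&(abs(h[:,0]-27)<8),"caddy":z>.035,"bowl":z>.05,"rack":z>.03,"table":z>-1}[k]
        q=Q[m&(z<.3)]
        if len(q):print("   ",len(q),"mean",q.mean(0),"min",np.percentile(q,2,axis=0),"max",np.percentile(q,98,axis=0))
p,_=load("top");a=cv2.resize(p[140:260,180:490],None,fx=2.58,fy=2.58,interpolation=cv2.INTER_CUBIC)
q,_=load("scene");b=cv2.resize(q[95:315,220:440],None,fx=2.7,fy=2.7,interpolation=cv2.INTER_CUBIC)
cv2.imwrite("pics/a1.png",a[:,:,::-1]);cv2.imwrite("pics/b1.png",b[:,:,::-1])
E
```

```text
top red z pct [-0.0045 -0.0027  0.0024  0.1062  0.1085  0.1116]
    209 mean [0.6039 0.2353 0.1021] min [0.5857 0.2171 0.076 ] max [0.6258 0.2568 0.1089]
top white z pct [-0.0039 -0.0017  0.0847  0.099   0.1006  1.1553]
    203 mean [0.4212 0.0875 0.0963] min [0.4012 0.0677 0.0836] max [0.442  0.1086 0.1007]
top soap z pct [-0.0046 -0.0024  0.0078  0.2056  0.2227  1.1553]
    632 mean [ 0.4002 -0.3687  0.1439] min [ 0.3795 -0.398   0.0372] max [ 0.4233 -0.3478  0.2237]
top lemon z pct [-0.4838 -0.0038  0.0295  0.048   0.0516  1.1553]
top caddy z pct [-0.0038 -0.0012  0.0071  0.062   0.0653  1.1553]
    558 mean [0.6093 0.0594 0.0554] min [0.543  0.0062 0.0365] max [0.6439 0.1119 0.0664]
top bowl z pct [-0.0037 -0.0004  0.0175  0.0588  0.0654  1.1553]
    339 mean [ 0.5752 -0.1593  0.0605] min [ 0.4882 -0.227   0.0503] max [ 0.6347 -0.0866  0.0691]
top rack z pct [-0.0042 -0.0016  0.0078  0.0443  0.0577  1.1553]
    536 mean [ 0.5649 -0.3469  0.0452] min [ 0.515  -0.42    0.0317] max [ 0.6191 -0.2678  0.0602]
top table z pct [-0.0036 -0.0013  0.0159  0.0209  0.0245  1.1553]
    339 me
[... 503 characters left out ...]
min [ 0.377  -0.4005  0.0342] max [ 0.4205 -0.3486  0.2193]
scene lemon z pct [-0.0018  0.0004  0.0173  0.048   0.0526  0.7672]
    464 mean [0.3943 0.3895 0.0386] min [0.3715 0.3676 0.016 ] max [0.4192 0.4049 0.0535]
scene caddy z pct [0.0004 0.0036 0.0374 0.0629 0.0678 0.7672]
    1195 mean [0.6093 0.0442 0.0514] min [ 0.54   -0.0511  0.0357] max [0.6969 0.1112 0.0692]
scene bowl z pct [0.0001 0.0057 0.0427 0.0643 0.0716 0.7672]
    669 mean [ 0.5698 -0.1587  0.0601] min [ 0.4872 -0.2743  0.0504] max [ 0.6603 -0.0594  0.0759]
scene rack z pct [-0.1449 -0.1132  0.0412  0.0644  0.0836  0.7672]
    1143 mean [ 0.5447 -0.303   0.0521] min [ 0.4373 -0.4215  0.0314] max [ 0.6314 -0.2108  0.0857]
```

View pics/a1.png

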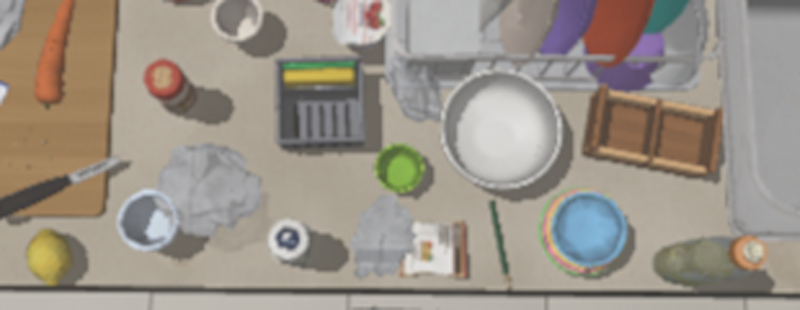

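View pics/b1.png

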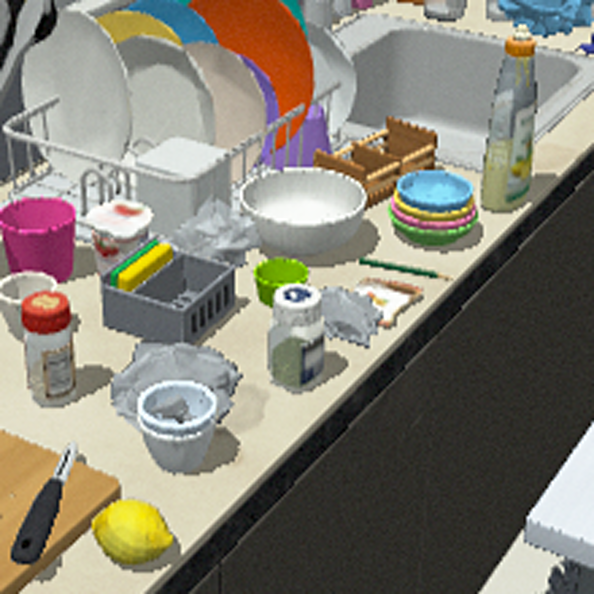

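The crops confirm the layout. In the caddy the sponge slot is at the back (+x), so the bottle bay faces the robot. The rack sits slightly rotated, right of the bowl. Next come precise fits.

```bash
python3 - <<'E'
from h import *
np.set_printoptions(precision=4,suppress=True)
S={n:load(n) for n in("top","scene")}
def sel(n,lo,hi):
    p,P=S[n];m=np.all((P>lo)&(P<hi),axis=-1);return P[m],cv2.cvtColor(p,cv2.COLOR_RGB2HSV)[m]
def rect(q):
    r=cv2.minAreaRect((q[:,:2]*1000).astype(np.float32));return np.round(r[0],1),np.round(r[1],1),round(r[2],1)
for n in S:
    print("==",n)
    for k,c,zt in(("red",(.604,.237),.106),("white",(.42,.089),.098)):
        q,_=sel(n,(c[0]-.035,c[1]-.035,zt-.006),(c[0]+.035,c[1]+.035,zt+.006));print(k,len(q),q.mean(0),rect(q))
        q,_=sel(n,(c[0]-.035,c[1]-.035,zt-.1),(c[0]+.035,c[1]+.035,zt-.03));(x,y),r=cv2.minEnclosingCircle((q[:,:2]*1000).astype(np.float32))
    for lo,hi in((.02,.06),(.06,.1),(.1,.14),(.14,.18),(.18,.2),(.2,.21),(.213,.24)):
        q,_=sel(n,(.35,-.46,lo),(.45,-.32,hi))
        if len(q)>3:print("soap",lo,len(q),q.mean(0)[:2],rect(q),q.min(0)[:2],q.max(0)[:2])
    q,h=sel(n,(.34,.34,.006),(.45,.44,.07));q=q[(h[:,1]>110)&(abs(h[:,0]-27)<8)]
    print("lemon",len(q),q.mean(0),q[:,2].max(),rect(q) if len(q) else 0)
    q,h=sel(n,(.52,-.02,.035),(.67,.13,.058));q=q[h[:,1]<60];print("caddy",len(q),rect(q))
    q,h=sel(n,(.47,-.25,.058),(.66,-.07,.072));q=q[h[:,1]<50]
    for i in range(3):
        A=np.c_[2*q[:,:2],np.ones(len(q))];s=np.linalg.lstsq(A,(q[:,:2]**2).sum(1),rcond=None)[0];rr=np.sqrt(s[2]+s[0]**2+s[1]**2)
        e=np.hypot(*(q[:,:2]-s[:2]).T)-rr;q=q[abs(e)<max(.006,2*e.std()*.5)]
    print("bowl",len(q),s[:2],rr)
    q,h=sel(n,(.49,-.44,.03),(.64,-.25,.064));w=(h[:,1]>70)&(h[:,0]<20);q=q[w];print("rack",len(q),rect(q),q[q[:,2]>.05].mean(0))
    for a,b in((-.345,-.25),(-.45,-.345)):
        e=q[(q[:,2]>.05)&(q[:,1]>a)&(q[:,1]<b)]
        if len(e)>5: print("  end",len(e),e.mean(0),rect(e))
# height map from top, 5cm cells
P=S["top"][1].reshape(-1,3);ok=P[:,2]<.6
print("heights rows x .35..., cols y .45 -> -.5")
for x in np.arange(.35,.8,.05):
    print(round(x,2),[int(1000*np.percentile(z,98)) if len(z:=P[ok&(P[:,0]>x)&(P[:,0]<x+.05)&(P[:,1]<y)&(P[:,1]>y-.05),2])>3 else -1 for y in np.arange(.45,-.5,-.05)])
E
```

```text
== top
red 169 [0.606  0.2373 0.1056] (array([606.1, 238.2]), array([40.5, 42.5]), 1.2)
white 189 [0.4219 0.0883 0.0972] (array([421.8,  88.4]), array([41.3, 41.2]), 1.2)
soap 0.02 72 [ 0.398  -0.3543] (array([ 396.6, -359.7]), array([50.4, 22.2]), 26.1) [ 0.3789 -0.3807] [ 0.424  -0.3459]
soap 0.06 116 [ 0.4003 -0.3594] (array([ 397.4, -368.4]), array([56.5, 36.3]), 23.6) [ 0.3784 -0.3964] [ 0.428  -0.3477]
soap 0.1 94 [ 0.3963 -0.3637] (array([ 396. , -371.7]), array([55. , 33.2]), 31.3) [ 0.3793 -0.4002] [ 0.4263 -0.3516]
soap 0.14 175 [ 0.401  -0.3688] (array([ 397.1, -377.3]), array([54.9, 35.1]), 37.9) [ 0.3827 -0.408 ] [ 0.4245 -0.3518]
soap 0.18 40 [ 0.4003 -0.3733] (array([ 400.5, -377. ]), array([35.2, 17.1]), 16.9) [ 0.3861 -0.3903] [ 0.4198 -0.3681]
soap 0.2 81 [ 0.4013 -0.3814] (array([ 403. , -385.6]), array([35. , 31.2]), 88.6) [ 0.3874 -0.4029] [ 0.4188 -0.3681]
soap 0.213 54 [ 0.4032 -0.3847] (array([ 403.4, -386.3]), array([18.6, 18.7]), 77.6) [ 0.3945 -0.3962] [ 0.4127 -0.3766]
lemon 5 [0.3956 0.3949 0.0451] 0.048642532500044355 (array([395.6, 395.2]), array([8. , 
[... 1981 characters left out ...]
54, 47, 217, 141, 3]
0.4 [39, 51, 4, 64, 63, 51, 99, 100, 31, 42, 26, 12, 7, 65, 65, 62, 225, 208, 7]
0.45 [37, 36, 21, 63, 67, 67, 48, 4, 22, 34, 32, 63, 66, 63, 66, 2, 2, 5, 8]
0.5 [22, 27, 24, 4, 61, 67, 51, 52, 52, 33, 63, 64, 40, 64, 55, 45, 43, 58, 8]
0.55 [36, 49, 21, 102, 106, 4, 53, 10, 53, 55, 73, 36, 21, 64, 58, 46, 44, 58, 8]
0.6 [51, 54, 20, 107, 108, 4, 62, 66, 65, 113, 116, 115, 160, 133, 186, 115, 174, 111, 7]
0.65 [53, 50, 20, 3, 3, 57, 54, 3, 75, 114, 113, 187, 187, 188, 221, 233, 188, 114, 8]
0.7 [59, 46, 20, 39, 38, 56, 55, 75, 303, 114, 145, 112, 208, 196, 179, 254, 244, 115, 8]
0.75 [55, 47, 21, 40, 41, 159, 154, 329, 321, 307, 168, 214, 213, 190, 227, 261, 264, 114, 8]
```

Call:
{"fn": "jog_arm", "kwargs": {
  "motion": [
    [[0,0,-0.65,0,0,0.129,0],[0,0,-0.65,0,0,0.129,0],[0,0,-0.65,0,0,0.129,0],[0,0,-0.65,0,0,0.129,0]]
  ],
  "grip_force": 15
}}

```text
time_s: 0.5
tool_pos: [0.256, -0.5975, 0.3018]
tool_rot: [180.0, -0.0, -0.0]
force: [-0.4, 1.0, -0.7]
grip_width: 0.0868
grasp_force: 0.0
```

Call:
{"fn": "jog_arm", "kwargs": {
  "motion": [
    [[0.5,-0.5,0,0,0,0,0],[1,-1,0,0,0,0,0],[1,-1,0,0,0,0,0]]
  ]
}}

```text
time_s: 0.8
tool_pos: [0.3577, -0.4949, 0.3003]
tool_rot: [-179.9, 0.0, 0.2]
force: [0.8, -0.1, -0.0]
grip_width: 0.0868
grasp_force: 0.0
```

```bash
python3 - <<'E'
from h import *
print({k:np.round(v,4).tolist() for k,v in env.get_obs().items() if k in("qpos","tool_pos","tool_rot","force","time_s")})
_,P=load("top")
for a in np.arange(.59,.65,.01):
    print(round(a,2),[int(1000*np.max(z)) if len(z:=P[(P[...,0]>a)&(P[...,0]<a+.01)&(P[...,1]<y)&(P[...,1]>y-.03)&(P[...,2]<.6)][:,2])>0 else -1 for y in np.arange(-.2,-.48,-.03)])
E
```

```text
{'time_s': 0.8, 'qpos': [56.3982, 12.569, -5.659, 83.178, 1.1668, 84.4316, -39.0171], 'tool_pos': [0.3577, -0.4949, 0.3003], 'tool_rot': [-179.8653, 0.021, 0.2247], 'force': [0.8344, -0.093, -0.008]}
0.59 [64, 1, 58, 12, 49, 45, 42, -1, 7, 8]
0.6 [71, 2, 60, 45, 42, 137, 4, 4, 6, 7]
0.61 [64, 5, 143, 53, 66, 153, 2, 3, 6, 7]
0.62 [114, 115, 180, 117, 112, 166, 108, 10, 6, 7]
0.63 [135, 117, 179, 191, 116, 177, 115, 10, 5, 10]
0.64 [113, 148, 140, 205, 95, 181, 114, 10, 8, 5]
0.65 [164, 156, 119, 215, 169, 187, 114, 3, 7, 7]
```

Call:
{"fn": "jog_arm", "kwargs": {
  "motion": [
    [[0.5,-0.5,0,0,0,0,0],[1,-1,0,0,0,0,0],[1,-1,0,0,0,0,0]]
  ]
}}

```text
time_s: 1.1
tool_pos: [0.4578, -0.3945, 0.3005]
tool_rot: [-179.9, 0.0, 0.3]
force: [1.2, 0.4, -0.7]
grip_width: 0.0868
grasp_force: 0.0
```

Call:
{"fn": "jog_arm", "kwargs": {
  "motion": [
    [[0.25,-0.5,0,0,0,0,0],[0.5,-1,0,0,0,0,0],[0.5,-1,0,0,0,0,0]]
  ]
}}

```text
time_s: 1.4
tool_pos: [0.5094, -0.2896, 0.3008]
tool_rot: [-179.8, -0.0, 0.8]
force: [-0.1, 0.2, -0.7]
grip_width: 0.0868
grasp_force: 0.0
```

Call:
{"fn": "jog_arm", "kwargs": {
  "motion": [
    [[0,-0.5,0,0,0,0,0],[0,-1,0,0,0,0,0]]
  ]
}}

```text
time_s: 1.6
tool_pos: [0.5054, -0.197, 0.3001]
tool_rot: [-180.0, 0.1, 0.0]
force: [0.5, 1.1, -0.3]
grip_width: 0.087
grasp_force: 0.0
```

Call:
{"fn": "jog_arm", "kwargs": {
  "motion": [
    [[0,-0.5,0,0,0,0,0],[0,-1,0,0,0,0,0]]
  ]
}}

```text
time_s: 1.8
tool_pos: [0.5054, -0.096, 0.3006]
tool_rot: [180.0, 0.1, 0.1]
force: [0.3, 0.1, 0.7]
grip_width: 0.0871
grasp_force: 0.0
```

Call:
{"fn": "jog_arm", "kwargs": {
  "motion": [
    [[0,-0.5,0,0,0,0,0],[0,-1,0,0,0,0,0]]
  ]
}}

```text
time_s: 2.0
tool_pos: [0.5054, 0.0039, 0.3008]
tool_rot: [180.0, 0.1, 0.1]
force: [1.5, 0.8, -0.4]
grip_width: 0.0869
grasp_force: 0.0
```

Call:
{"fn": "jog_arm", "kwargs": {
  "motion": [
    [[0,-0.5,0,0,0,0,0],[0,-1,0,0,0,0,0]]
  ]
}}

```text
time_s: 2.2
tool_pos: [0.5056, 0.1038, 0.3009]
tool_rot: [180.0, 0.0, 0.1]
force: [0.7, 0.6, -1.0]
grip_width: 0.087
grasp_force: 0.0
```

Call:
{"fn": "jog_arm", "kwargs": {
  "motion": [
    [[0,-0.5,0,0,0,0,0],[0,-1,0,0,0,0,0],[0,-1,0,0,0,0,0]]
  ]
}}

```text
time_s: 2.5
tool_pos: [0.5035, 0.2108, 0.301]
tool_rot: [-179.7, 0.1, 0.8]
force: [-0.5, 0.7, 0.9]
grip_width: 0.0865
grasp_force: 0.0
```

Call:
{"fn": "jog_arm", "kwargs": {
  "motion": [
    [[0.5,-0.18,0,0,0,0,0],[0.99,-0.35,0,0,0,0,0],[0.99,-0.35,0,0,0,0,0],[0.99,-0.35,0,0,0,0,0]]
  ]
}}

```text
time_s: 2.9
tool_pos: [0.6059, 0.2366, 0.2984]
tool_rot: [180.0, 0.3, 0.0]
force: [-0.9, 0.3, 0.2]
grip_width: 0.0871
grasp_force: 0.0
```

```bash
python3 - <<'E'
from h import *
print({k:np.round(v,4).tolist() for k,v in env.get_obs().items() if k in("qpos","tool_pos","tool_rot","force","time_s")})
E
```

```text
{'time_s': 2.9, 'qpos': [5.362, 21.7924, -39.4429, 76.0931, 13.5011, 87.1012, -122.737], 'tool_pos': [0.6059, 0.2366, 0.2984], 'tool_rot': [179.9948, 0.3073, 0.0354], 'force': [-0.8793, 0.301, 0.207]}
```

Call:
{"fn": "jog_arm", "kwargs": {
  "motion": [
    [[0,0,0.4,0,0,0,0],[0,0,0.8,0,0,0,0],[0,0,1,0,0,0,0],[0,0,1,0,0,0,0]]
  ]
}}

```text
time_s: 3.3
tool_pos: [0.6026, 0.2353, 0.1988]
tool_rot: [179.8, 0.3, 0.0]
force: [-0.6, -0.8, -0.1]
grip_width: 0.0864
grasp_force: 0.0
```

Call:
{"fn": "jog_arm", "kwargs": {
  "motion": [
    [[0,0,0.25,0,0,0,0],[0,0,0.5,0,0,0,0],[0,0,0.75,0,0,0,0],[0,0,1,0,0,0,0],[0,0,1,0,0,0,0]]
  ]
}}

```text
time_s: 3.8
tool_pos: [0.6037, 0.2359, 0.1004]
tool_rot: [179.9, 0.2, 0.0]
force: [-0.6, -0.7, -0.1]
grip_width: 0.0872
grasp_force: 0.0
```

Call:
{"fn": "jog_arm", "kwargs": {
  "motion": [
    [[0,0,0.11,0,0,0,0.2],[0,0,0.11,0,0,0,0.4],[0,0,0.11,0,0,0,0.6],[0,0,0.11,0,0,0,0.6],[0,0,0.11,0,0,0,0.6]]
  ],
  "grip_force": 15
}}

```text
time_s: 4.3
tool_pos: [0.6058, 0.2376, 0.0914]
tool_rot: [-180.0, -0.1, -0.0]
force: [-0.0, 0.1, 0.4]
grip_width: 0.0553
grasp_force: 0.0
```

Call:
{"fn": "jog_arm", "kwargs": {
  "motion": [
    [[0,0,0,0,0,0,0.6],[0,0,0,0,0,0,0.6],[0,0,0,0,0,0,0.6]]
  ]
}}

```text
time_s: 4.6
tool_pos: [0.6056, 0.2373, 0.0908]
tool_rot: [180.0, -0.0, -0.0]
force: [0.3, -0.4, 1.6]
grip_width: 0.044
grasp_force: 15.0
```

Call:
{"fn": "jog_arm", "kwargs": {
  "motion": [
    [[0,0,-0.2,0,0,0,0.6],[0,0,-0.5,0,0,0,0.6],[0,0,-0.8,0,0,0,0.6],[0,0,-1,0,0,0,0.6]]
  ]
}}

```text
time_s: 5.0
tool_pos: [0.6057, 0.2378, 0.1924]
tool_rot: [-180.0, -0.1, -0.0]
force: [1.0, 0.9, -1.4]
grip_width: 0.044
grasp_force: 15.0
```

Call:
{"fn": "jog_arm", "kwargs": {
  "motion": [
    [[-0.3,0,-0.2,0,0,0,0.6],[-0.6,0,-0.5,0,0,0,0.6],[-0.9,0,-0.5,0,0,0,0.6],[-1,0,-0.5,0,0,0,0.6]]
  ]
}}

```text
time_s: 5.4
tool_pos: [0.5028, 0.2386, 0.2413]
tool_rot: [180.0, -0.0, 0.1]
force: [-0.5, 0.1, -2.0]
grip_width: 0.0441
grasp_force: 15.0
```

Call:
{"fn": "jog_arm", "kwargs": {
  "motion": [
    [[0,0.2,0,0,0,0,0.6],[0,0.6,0,0,0,0,0.6],[0,1,0,0,0,0,0.6]]
  ]
}}

```text
time_s: 5.7
tool_pos: [0.5051, 0.1364, 0.2397]
tool_rot: [180.0, 0.0, 0.1]
force: [0.6, -0.6, -1.1]
grip_width: 0.0437
grasp_force: 15.0
```

Call:
{"fn": "jog_arm", "kwargs": {
  "motion": [
    [[0,0.4,0,0,0,0,0.6],[0,0.7,0,0,0,0,0.6],[0,1,0,0,0,0,0.6]]
  ]
}}

```text
time_s: 6.0
tool_pos: [0.5052, 0.0351, 0.2398]
tool_rot: [180.0, 0.0, -0.1]
force: [-0.1, 0.7, -1.0]
grip_width: 0.0436
grasp_force: 15.0
```

Call:
{"fn": "jog_arm", "kwargs": {
  "motion": [
    [[0,0.4,0,0,0,0,0.6],[0,0.7,0,0,0,0,0.6],[0,1,0,0,0,0,0.6]]
  ]
}}

```text
time_s: 6.3
tool_pos: [0.505, -0.0648, 0.2397]
tool_rot: [180.0, 0.1, -0.1]
force: [1.5, 0.6, -0.8]
grip_width: 0.0441
grasp_force: 15.0
```

Call:
{"fn": "jog_arm", "kwargs": {
  "motion": [
    [[0,0.4,0,0,0,0,0.6],[0,0.7,0,0,0,0,0.6],[0,1,0,0,0,0,0.6]]
  ]
}}

```text
time_s: 6.6
tool_pos: [0.5048, -0.1648, 0.2395]
tool_rot: [-180.0, 0.1, -0.1]
force: [-0.5, 0.0, -1.4]
grip_width: 0.0437
grasp_force: 15.0
```

Call:
{"fn": "jog_arm", "kwargs": {
  "motion": [
    [[0,0.3,0,0,0,0,0.6],[0,0.6,0,0,0,0,0.6],[0,0.8,0,0,0,0,0.6],[0,1,0,0,0,0,0.6]]
  ]
}}

```text
time_s: 7.0
tool_pos: [0.5047, -0.2643, 0.2393]
tool_rot: [-180.0, 0.1, -0.1]
force: [0.3, 0.2, -1.4]
grip_width: 0.0438
grasp_force: 15.0
```

Call:
{"fn": "jog_arm", "kwargs": {
  "motion": [
    [[0.15,0.1,0,0,0,0,0.6],[0.3,0.25,0,0,0,0,0.6],[0.5,0.44,0,0,0,0,0.6],[0.58,0.44,0,0,0,0,0.6],[0.58,0.44,0,0,0,0,0.6]]
  ]
}}

```text
time_s: 7.5
tool_pos: [0.5639, -0.3062, 0.2392]
tool_rot: [-179.9, 0.1, 0.0]
force: [-0.7, 0.8, -0.7]
grip_width: 0.0439
grasp_force: 15.0
```

```bash
python3 - <<'E'
from h import *
o=env.get_obs();print({k:np.round(v,4).tolist() for k,v in o.items() if k in("qpos","tool_pos","tool_rot","force","time_s","grip_width")})
ims=[]
for n in("scene","top"):
    p,d=env.read_camera(n);np.savez(n+"1.npz",p=p,d=d);ims.append(p)
a=cv2.resize(ims[0][90:240,290:450],None,fx=3.2,fy=3.2);b=cv2.resize(ims[1][150:270,380:500],None,fx=4,fy=4)
c=np.zeros((480,992,3),np.uint8);c[:,:512]=a;c[:,512:]=b
cv2.imwrite("pics/c1.png",cv2.resize(c,(800,387))[:,:,::-1])
P=cloud("scene",np.load("scene1.npz")["d"])
h=cv2.cvtColor(ims[0],cv2.COLOR_RGB2HSV);m=((h[...,0]<6)|(h[...,0]>174))&(h[...,1]>150)&np.all(abs(P-[.56,-.31,.24])<.1,axis=-1)
print(m.sum(),P[m].mean(0),P[m].max(0),P[m].min(0))
E
```

```text
{'time_s': 7.5, 'qpos': [40.3961, 18.3473, -18.0416, 83.6313, 5.6235, 79.0155, -67.8547], 'tool_pos': [0.5639, -0.3062, 0.2392], 'tool_rot': [-179.8937, 0.059, 0.0132], 'force': [-0.653, 0.8388, -0.7116], 'grip_width': 0.0439}
61 [ 0.54752353 -0.29929064  0.24908661] [ 0.56191225 -0.21861247  0.31573537] [ 0.52817464 -0.38916573  0.22810743]
```

View pics/c1.png

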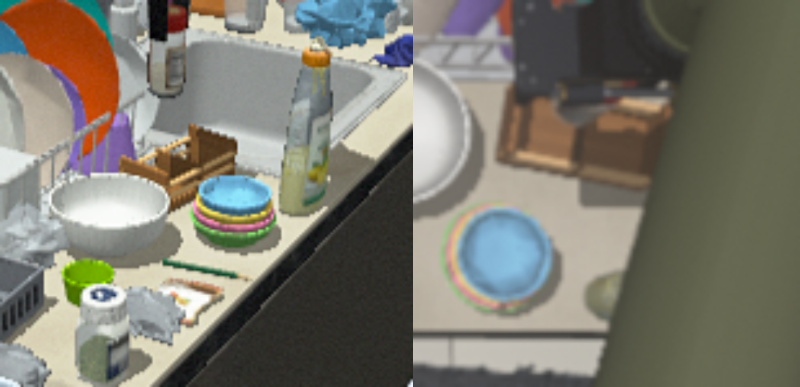

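The left half shows the jar hanging upright above the rack, with the cap at about (170,30) and nothing in its way. Lowering.

Call:
{"fn": "jog_arm", "kwargs": {
  "motion": [
    [[0,0,0.25,0,0,0,0.6],[0,0,0.5,0,0,0,0.6],[0,0,0.7,0,0,0,0.6],[0,0,0.8,0,0,0,0.6],[0,0,0.8,0,0,0,0.6]]
  ]
}}

```text
time_s: 8.1
tool_pos: [0.5619, -0.3058, 0.1592]
tool_rot: [-179.9, 0.2, 0.0]
force: [-0.5, 0.1, -1.1]
grip_width: 0.0436
grasp_force: 15.0
```

Call:
{"fn": "jog_arm", "kwargs": {
  "motion": [
    [[0,0,0.12,0,0,0,0.6],[0,0,0.24,0,0,0,0.6],[0,0,0.36,0,0,0,0.6],[0,0,0.48,0,0,0,0.6],[0,0,0.55,0,0,0,0.6]]
  ]
}}

```text
time_s: 8.6
tool_pos: [0.5624, -0.3064, 0.1037]
tool_rot: [-179.9, 0.1, -0.0]
force: [0.2, -0.1, -1.1]
grip_width: 0.0441
grasp_force: 15.0
```

Call:
{"fn": "jog_arm", "kwargs": {
  "motion": [
    [[0,0,0.01,0,0,0,0.6],[0,0,0.02,0,0,0,0.6],[0,0,0.03,0,0,0,0.6],[0,0,0.03,0,0,0,0.6]]
  ]
}}

```text
time_s: 9.0
tool_pos: [0.5634, -0.3068, 0.103]
tool_rot: [180.0, -0.0, -0.0]
force: [-0.5, 0.1, -0.5]
grip_width: 0.0436
grasp_force: 15.0
```

Call:
{"fn": "jog_arm", "kwargs": {
  "motion": [
    [[0,0,0.01,0,0,0,0.6],[0,0,0.02,0,0,0,0.6],[0,0,0.02,0,0,0,0.6]]
  ]
}}

```text
time_s: 9.3
tool_pos: [0.563, -0.3067, 0.1005]
tool_rot: [180.0, 0.0, -0.0]
force: [0.2, 0.6, -2.0]
grip_width: 0.0439
grasp_force: 15.0
```

Call:
{"fn": "jog_arm", "kwargs": {
  "motion": [
    [[0,0,0.01,0,0,0,0.6],[0,0,0.01,0,0,0,0.6],[0,0,0.01,0,0,0,0.6]]
  ]
}}

```text
time_s: 9.6
tool_pos: [0.5631, -0.3066, 0.0995]
tool_rot: [180.0, 0.0, -0.0]
force: [-0.1, 0.9, -1.5]
grip_width: 0.0437
grasp_force: 15.0
```

Call:
{"fn": "jog_arm", "kwargs": {
  "motion": [
    [[0,0,0.01,0,0,0,0.6],[0,0,0.01,0,0,0,0.6],[0,0,0.01,0,0,0,0.6]]
  ]
}}

```text
time_s: 9.9
tool_pos: [0.5633, -0.3067, 0.0988]
tool_rot: [180.0, -0.0, -0.0]
force: [0.3, 0.7, 1.1]
grip_width: 0.0443
grasp_force: 15.0
```

Call:
{"fn": "jog_arm", "kwargs": {
  "motion": [
    [[0,0,0.01,0,0,0,0.6],[0,0,0.01,0,0,0,0.6],[0,0,0.01,0,0,0,0.6]]
  ]
}}

```text
time_s: 10.2
tool_pos: [0.5638, -0.3068, 0.0987]
tool_rot: [180.0, -0.1, -0.0]
force: [-0.2, 0.2, 5.4]
grip_width: 0.044
grasp_force: 14.9
```

Call:
{"fn": "jog_arm", "kwargs": {
  "motion": [
    [[0,0,0,0,0,0,0.45],[0,0,0,0,0,0,0.35],[0,0,0,0,0,0,0.3],[0,0,0,0,0,0,0.3]]
  ]
}}

```text
time_s: 10.6
tool_pos: [0.5628, -0.3065, 0.097]
tool_rot: [-180.0, 0.0, -0.0]
force: [1.0, -0.6, -0.0]
grip_width: 0.0593
grasp_force: 0.0
```

Call:
{"fn": "jog_arm", "kwargs": {
  "motion": [
    [[0,0,-0.1,0,0,0,0.3],[0,0,-0.4,0,0,0,0.3],[0,0,-0.8,0,0,0,0.3],[0,0,-1,0,0,0,0.3]]
  ]
}}

```text
time_s: 11.0
tool_pos: [0.5646, -0.3072, 0.2021]
tool_rot: [179.9, -0.3, -0.0]
force: [1.0, -0.1, -0.2]
grip_width: 0.0613
grasp_force: 0.0
```

Call:
{"fn": "jog_arm", "kwargs": {
  "motion": [
    [[-0.2,0,-0.4,0,0,0,0.1],[-0.58,0,-0.5,0,0,0,0.1],[-0.58,0,-0.5,0,0,0,0.1]]
  ]
}}

```text
time_s: 11.3
tool_pos: [0.5024, -0.3088, 0.2514]
tool_rot: [179.7, -0.1, -0.3]
force: [0.1, 0.4, 1.0]
grip_width: 0.0751
grasp_force: 0.0
```

Call:
{"fn": "jog_arm", "kwargs": {
  "motion": [
    [[0,-0.5,0,0,0,0,0.1],[0,-1,0,0,0,0,0.1],[0,-1,0,0,0,0,0.1]]
  ]
}}

```text
time_s: 11.6
tool_pos: [0.5068, -0.1976, 0.2484]
tool_rot: [-179.8, -0.1, 0.6]
force: [0.3, 0.2, -0.0]
grip_width: 0.0778
grasp_force: 0.0
```

Call:
{"fn": "jog_arm", "kwargs": {
  "motion": [
    [[0,-0.5,0,0,0,0,0.1],[0,-1,0,0,0,0,0.1],[0,-1,0,0,0,0,0.1]]
  ]
}}

```text
time_s: 11.9
tool_pos: [0.5061, -0.0976, 0.2483]
tool_rot: [-179.8, -0.1, 0.7]
force: [0.5, -0.3, -0.7]
grip_width: 0.0783
grasp_force: 0.0
```

Call:
{"fn": "jog_arm", "kwargs": {
  "motion": [
    [[-0.2,-0.5,0,0,0,0,0.1],[-0.4,-1,0,0,0,0,0.1],[-0.4,-1,0,0,0,0,0.1]]
  ]
}}

```text
time_s: 12.2
tool_pos: [0.4639, -0.0002, 0.2481]
tool_rot: [-179.9, -0.0, 0.5]
force: [0.3, -0.6, -0.3]
grip_width: 0.0782
grasp_force: 0.0
```

Call:
{"fn": "jog_arm", "kwargs": {
  "motion": [
    [[-0.2,-0.5,0,0,0,0,0.1],[-0.45,-0.95,0,0,0,0,0.1],[-0.45,-0.95,0,0,0,0,0.1],[-0.45,-0.95,0,0,0,0,0.1]]
  ]
}}

```text
time_s: 12.6
tool_pos: [0.4202, 0.0896, 0.248]
tool_rot: [179.9, -0.1, 0.2]
force: [-0.5, -0.2, 0.5]
grip_width: 0.078
grasp_force: 0.0
```

```bash
python3 - <<'E'
from h import *
o=env.get_obs();print({k:np.round(v,4).tolist() for k,v in o.items() if k in("qpos","tool_pos","tool_rot","force","time_s","grip_width")})
ims=[]
for n in("scene","top"):
    p,d=env.read_camera(n);np.savez(n+"2.npz",p=p,d=d);ims.append(p)
a=cv2.resize(ims[0][90:240,290:450],None,fx=3.2,fy=3.2);b=cv2.resize(ims[1][150:270,380:500],None,fx=4,fy=4)
c=np.zeros((480,992,3),np.uint8);c[:,:512]=a;c[:,512:]=b
cv2.imwrite("pics/c2.png",cv2.resize(c,(800,387))[:,:,::-1])
for n,i in(("scene",0),("top",1)):
    P=cloud(n,np.load(n+"2.npz")["d"])
    m=np.all(abs(P-[.563,-.307,.113])<[.04,.04,.006],axis=-1);print(n,m.sum(),P[m].mean(0),P[m].max(0),P[m].min(0))
E
```

```text
{'time_s': 12.6, 'qpos': [25.1899, -9.5612, -36.1917, 110.0797, -5.6746, 77.6579, -99.2066], 'tool_pos': [0.4202, 0.0896, 0.248], 'tool_rot': [179.9271, -0.0767, 0.2035], 'force': [-0.456, -0.1962, 0.492], 'grip_width': 0.078}
scene 91 [ 0.55969879 -0.30249594  0.11397547] [ 0.58364178 -0.27911068  0.11879017] [ 0.53873515 -0.33354989  0.1070229 ]
top 176 [ 0.56442801 -0.3048325   0.11342878] [ 0.58629375 -0.2839735   0.1182116 ] [ 0.54351417 -0.32644376  0.10841143]
```

View pics/c2.png

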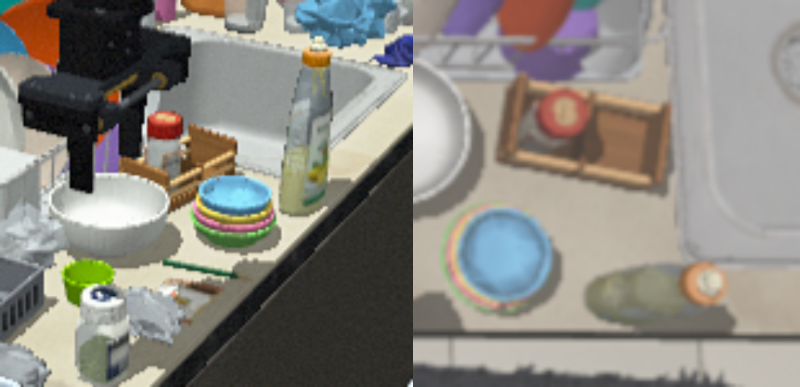

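The red jar stands upright in the left bay, with its cap at (165,125) in the left half and (563,115) in the right. Next is the white jar.

Call:
{"fn": "jog_arm", "kwargs": {
  "motion": [
    [[0,0,0.4,0,0,0,0],[0,0,0.8,0,0,0,0],[0,0,1,0,0,0,0],[0,0,1,0,0,0,0]]
  ]
}}

```text
time_s: 13.1
tool_pos: [0.4184, 0.0865, 0.1445]
tool_rot: [-180.0, 0.4, -0.2]
force: [-0.8, -0.7, 0.3]
grip_width: 0.0865
grasp_force: 0.0
```

```bash
python3 - <<'E'
from h import *
o=env.get_obs();print({k:np.round(v,4).tolist() for k,v in o.items() if k in("qpos","tool_pos","tool_rot","force","time_s","grip_width")})
E
```

```text
{'time_s': 13.1, 'qpos': [24.8217, -3.9851, -38.157, 118.228, -2.832, 65.3093, -102.2409], 'tool_pos': [0.4184, 0.0865, 0.1445], 'tool_rot': [-179.9781, 0.3906, -0.1731], 'force': [-0.7777, -0.7357, 0.2677], 'grip_width': 0.0865}
```

Call:
{"fn": "jog_arm", "kwargs": {
  "motion": [
    [[0.01,0,0.2,0,0,0,0],[0.01,0,0.4,0,0,0,0],[0.01,0,0.6,0,0,0,0],[0.01,0,0.66,0,0,0,0],[0.01,0,0.66,0,0,0,0]]
  ]
}}

```text
time_s: 13.6
tool_pos: [0.4218, 0.0879, 0.0818]
tool_rot: [-180.0, 0.0, -0.1]
force: [-0.4, 0.5, 0.8]
grip_width: 0.0874
grasp_force: 0.0
```

Call:
{"fn": "jog_arm", "kwargs": {
  "motion": [
    [[0,0,0,0,0,0,0.2],[0,0,0,0,0,0,0.35],[0,0,0,0,0,0,0.45],[0,0,0,0,0,0,0.6],[0,0,0,0,0,0,0.6]]
  ]
}}

```text
time_s: 14.1
tool_pos: [0.4214, 0.0884, 0.0818]
tool_rot: [180.0, -0.0, -0.0]
force: [0.3, 0.1, 0.8]
grip_width: 0.0547
grasp_force: 0.0
```

Call:
{"fn": "jog_arm", "kwargs": {
  "motion": [
    [[0,0,0,0,0,0,0.6],[0,0,0,0,0,0,0.6],[0,0,0,0,0,0,0.6]]
  ]
}}

```text
time_s: 14.4
tool_pos: [0.4214, 0.0884, 0.0816]
tool_rot: [180.0, -0.0, -0.0]
force: [0.1, 0.1, 0.8]
grip_width: 0.0456
grasp_force: 14.9
```

Call:
{"fn": "jog_arm", "kwargs": {
  "motion": [
    [[0,0,-0.2,0,0,0,0.6],[0,0,-0.5,0,0,0,0.6],[0,0,-0.8,0,0,0,0.6],[0,0,-1,0,0,0,0.6]]
  ]
}}

```text
time_s: 14.8
tool_pos: [0.4217, 0.0887, 0.1832]
tool_rot: [-180.0, -0.1, -0.0]
force: [0.3, -0.2, -0.8]
grip_width: 0.0457
grasp_force: 14.9
```

Call:
{"fn": "jog_arm", "kwargs": {
  "motion": [
    [[0.25,0,-0.2,0,0,0,0.6],[0.5,0,-0.4,0,0,0,0.6],[0.75,0,-0.6,0,0,0,0.6],[0.85,0,-0.6,0,0,0,0.6]]
  ]
}}

```text
time_s: 15.2
tool_pos: [0.5093, 0.0885, 0.2436]
tool_rot: [-179.9, -0.3, -0.1]
force: [-0.5, -0.2, -0.7]
grip_width: 0.0455
grasp_force: 14.9
```

Call:
{"fn": "jog_arm", "kwargs": {
  "motion": [
    [[0,0.2,0,0,0,0,0.6],[0,0.6,0,0,0,0,0.6],[0,1,0,0,0,0,0.6]]
  ]
}}

```text
time_s: 15.5
tool_pos: [0.5049, -0.0116, 0.2399]
tool_rot: [-180.0, 0.2, 0.1]
force: [1.6, -0.7, -2.0]
grip_width: 0.0457
grasp_force: 14.9
```

Call:
{"fn": "jog_arm", "kwargs": {
  "motion": [
    [[0,0.4,0,0,0,0,0.6],[0,0.7,0,0,0,0,0.6],[0,1,0,0,0,0,0.6]]
  ]
}}

```text
time_s: 15.8
tool_pos: [0.5047, -0.1127, 0.2398]
tool_rot: [-180.0, 0.2, -0.1]
force: [0.7, 0.3, -0.6]
grip_width: 0.0454
grasp_force: 14.9
```

Call:
{"fn": "jog_arm", "kwargs": {
  "motion": [
    [[0,0.4,0,0,0,0,0.6],[0,0.7,0,0,0,0,0.6],[0,1,0,0,0,0,0.6]]
  ]
}}

```text
time_s: 16.1
tool_pos: [0.5047, -0.2124, 0.2397]
tool_rot: [-179.9, 0.2, -0.0]
force: [1.2, -0.2, -0.8]
grip_width: 0.0458
grasp_force: 14.9
```

Call:
{"fn": "jog_arm", "kwargs": {
  "motion": [
    [[0,0.3,0,0,0,0,0.6],[0,0.6,0,0,0,0,0.6],[0,0.8,0,0,0,0,0.6],[0,1,0,0,0,0,0.6]]
  ]
}}

```text
time_s: 16.5
tool_pos: [0.5055, -0.3118, 0.2403]
tool_rot: [-179.9, 0.1, -0.0]
force: [1.1, 0.6, -0.3]
grip_width: 0.0455
grasp_force: 14.9
```

Call:
{"fn": "jog_arm", "kwargs": {
  "motion": [
    [[0.1,0.2,0,0,0,0,0.6],[0.25,0.4,0,0,0,0,0.6],[0.4,0.6,0,0,0,0,0.6],[0.45,0.72,0,0,0,0,0.6],[0.45,0.72,0,0,0,0,0.6]]
  ]
}}

```text
time_s: 17.0
tool_pos: [0.551, -0.3848, 0.2401]
tool_rot: [-179.9, 0.1, -0.1]
force: [-0.4, 0.8, -0.4]
grip_width: 0.0458
grasp_force: 14.9
```

```bash
python3 - <<'E'
from h import *
o=env.get_obs();print({k:np.round(v,4).tolist() for k,v in o.items() if k in("qpos","tool_pos","tool_rot","force","time_s","grip_width")})
p,d=env.read_camera("scene")
P=cloud("scene",d);m=np.all(abs(P-[.55,-.384,.19])<[.05,.05,.045],axis=-1)
print(m.sum(),P[m].min(0),P[m].max(0))
# caddy walls & soap from undisturbed first views
for n in("top","scene"):
    p,P=load(n)
    for lo in(-.09,):
        q=P[np.all((P>[.53,-.01,.042])&(P<[.555,.125,.056]),axis=-1)]
        if len(q):f=np.polyfit(q[:,1],q[:,0],1);print(n,"caddy front",len(q),f,q.min(0),q.max(0),np.degrees(np.arctan(-f[0])))
        q=P[np.all((P>[.56,.08,.04])&(P<[.62,.125,.056]),axis=-1)];print("  +y wall",len(q),q.mean(0),np.percentile(q,[2,98],axis=0)[:,1])
        q=P[np.all((P>[.56,-.02,.04])&(P<[.62,.03,.056]),axis=-1)];print("  -y wall",len(q),q.mean(0),np.percentile(q,[2,98],axis=0)[:,1])
        q=P[np.all((P>[.615,-.02,.056])&(P<[.67,.13,.064]),axis=-1)];print("  back",len(q),q.mean(0),q.max(0))
    for z in(.02,.05,.08):
        q=P[np.all((P>[.36,-.44,z])&(P<[.392,-.35,z+.03]),axis=-1)];
        if len(q)>5:f=np.polyfit(q[:,1],q[:,0],1);print(n,"soap face",z,len(q),np.degrees(np.arctan(-f[0])),q[:,1].min(),q[:,1].max())
E
```

```text
{'time_s': 17.0, 'qpos': [46.2511, 22.1044, -18.3055, 78.7295, 6.8772, 80.3426, -62.048], 'tool_pos': [0.551, -0.3848, 0.2401], 'tool_rot': [-179.9494, 0.074, -0.0886], 'force': [-0.4044, 0.8139, -0.3505], 'grip_width': 0.0458}
342 [ 0.52331791 -0.41764576  0.16035554] [ 0.57546409 -0.34989988  0.23494263]
top caddy front 63 [-0.03760163  0.54822993] [0.54115457 0.00581274 0.04230235] [0.55345581 0.10807344 0.05460146] 2.153400257905777
  +y wall 42 [0.60162582 0.1003382  0.05001262] [0.08175269 0.11290811]
  -y wall 46 [0.59531051 0.01242825 0.05042419] [0.00602491 0.02871809]
  back 197 [0.63092636 0.05932756 0.06152304] [0.64655535 0.11249521 0.06399965]
top soap face 0.02 20 -24.339734807575773 -0.37553127548142495 -0.3501184131556188
top soap face 0.05 28 -15.66664654212966 -0.39638275563126996 -0.35361080589257693
top soap face 0.08 28 -21.90871099177949 -0.3894312689467504 -0.35555192092569166
scene caddy front 113 [-0.00182476  0.54436513] [0.53678265 0.00114594 0.04213378] [0.55466937 0.11030414 0.05584381] 0.10455120145703883
  +y wall 113 [0.59557126 0.10307653 0.04847923] [0.08108518 0.11211754]
  -y wall 101 [0.59410253 0.01021689 0.04797042] [0.00164698 0.02821703]
  back 81 [0.63717184 0.05999548 0.06099124] [0.6697206  0.11140583 0.06399353]
scene soap face 0.02 77 -11.820984756297229 -0.4232806296049858 -0.3503039816066409
scene soap face 0.05 85 -12.895150201740016 -0.4110152692721154 -0.35038614851223393
scene soap face 0.08 76 -13.98296577671471 -0.4023598042174925 -0.35231295632494275
```

Call:
{"fn": "jog_arm", "kwargs": {
  "motion": [
    [[0,0,0.25,0,0,0,0.6],[0,0,0.5,0,0,0,0.6],[0,0,0.75,0,0,0,0.6],[0,0,0.9,0,0,0,0.6],[0,0,0.9,0,0,0,0.6]]
  ]
}}

```text
time_s: 17.55
tool_pos: [0.5496, -0.3818, 0.149]
tool_rot: [-179.8, 0.2, 0.0]
force: [-0.1, 0.1, -1.3]
grip_width: 0.0455
grasp_force: 14.9
```

Call:
{"fn": "jog_arm", "kwargs": {
  "motion": [
    [[0,0,0.1,0,0,0,0.6],[0,0,0.2,0,0,0,0.6],[0,0,0.3,0,0,0,0.6],[0,0,0.4,0,0,0,0.6],[0,0,0.53,0,0,0,0.6]]
  ]
}}

```text
time_s: 18.05
tool_pos: [0.5513, -0.3839, 0.0981]
tool_rot: [180.0, -0.0, -0.0]
force: [0.1, 0.2, -1.5]
grip_width: 0.0454
grasp_force: 14.9
```

Call:
{"fn": "jog_arm", "kwargs": {
  "motion": [
    [[0,0,0.02,0,0,0,0.6],[0,0,0.04,0,0,0,0.6],[0,0,0.04,0,0,0,0.6],[0,0,0.04,0,0,0,0.6]]
  ]
}}

```text
time_s: 18.45
tool_pos: [0.5514, -0.3839, 0.0951]
tool_rot: [180.0, -0.0, -0.0]
force: [0.2, -0.5, -0.8]
grip_width: 0.0459
grasp_force: 14.9
```

Call:
{"fn": "jog_arm", "kwargs": {
  "motion": [
    [[0,0,0.01,0,0,0,0.6],[0,0,0.02,0,0,0,0.6],[0,0,0.02,0,0,0,0.6]]
  ]
}}

```text
time_s: 18.75
tool_pos: [0.551, -0.3836, 0.0926]
tool_rot: [180.0, 0.0, -0.0]
force: [-0.5, 0.6, -1.4]
grip_width: 0.0458
grasp_force: 14.9
```

Call:
{"fn": "jog_arm", "kwargs": {
  "motion": [
    [[0,0,0.01,0,0,0,0.6],[0,0,0.02,0,0,0,0.6],[0,0,0.02,0,0,0,0.6]]
  ]
}}

```text
time_s: 19.05
tool_pos: [0.5509, -0.3836, 0.0903]
tool_rot: [-180.0, 0.0, -0.0]
force: [-0.2, -0.5, -1.7]
grip_width: 0.0459
grasp_force: 14.9
```

Call:
{"fn": "jog_arm", "kwargs": {
  "motion": [
    [[0,0,0.01,0,0,0,0.6],[0,0,0.01,0,0,0,0.6],[0,0,0.01,0,0,0,0.6]]
  ]
}}

```text
time_s: 19.35
tool_pos: [0.5512, -0.3837, 0.0898]
tool_rot: [180.0, -0.0, -0.0]
force: [-0.5, 0.4, 0.1]
grip_width: 0.0458
grasp_force: 14.9
```

Call:
{"fn": "jog_arm", "kwargs": {
  "motion": [
    [[0,0,0.01,0,0,0,0.6],[0,0,0.01,0,0,0,0.6],[0,0,0.01,0,0,0,0.6]]
  ]
}}

```text
time_s: 19.65
tool_pos: [0.5514, -0.3839, 0.0896]
tool_rot: [180.0, -0.0, -0.0]
force: [-3.0, -0.6, 5.0]
grip_width: 0.0455
grasp_force: 15.1
```

Call:
{"fn": "jog_arm", "kwargs": {
  "motion": [
    [[0,0,0,0,0,0,0.44],[0,0,0,0,0,0,0.38],[0,0,0,0,0,0,0.36],[0,0,0,0,0,0,0.36]]
  ]
}}

```text
time_s: 20.05
tool_pos: [0.5509, -0.3834, 0.0881]
tool_rot: [-180.0, 0.0, -0.0]
force: [-1.0, 0.2, -0.3]
grip_width: 0.0547
grasp_force: 0.0
```

Call:
{"fn": "jog_arm", "kwargs": {
  "motion": [
    [[0,0,-0.1,0,0,0,0.36],[0,0,-0.3,0,0,0,0.36],[0,0,-0.6,0,0,0,0.36],[0,0,-0.9,0,0,0,0.36],[0,0,-1,0,0,0,0.36]]
  ]
}}

```text
time_s: 20.55
tool_pos: [0.5529, -0.3845, 0.1933]
tool_rot: [179.8, -0.3, -0.0]
force: [0.0, -0.3, -0.1]
grip_width: 0.0555
grasp_force: 0.0
```

Call:
{"fn": "jog_arm", "kwargs": {
  "motion": [
    [[0,0,-0.5,0,0,0,0.3],[0,0,-1,0,0,0,0.2],[0,0,-1,0,0,0,0.1]]
  ]
}}

```text
time_s: 20.85
tool_pos: [0.554, -0.3849, 0.2974]
tool_rot: [179.6, -0.7, -0.0]
force: [0.6, 0.1, 0.4]
grip_width: 0.0692
grasp_force: 0.0
```

Call:
{"fn": "jog_arm", "kwargs": {
  "motion": [
    [[0,-0.5,0,0,0,0,0.1],[0,-1,-0.3,0,0,0,0.1],[0,-1,-0.3,0,0,0,0.1]]
  ]
}}

```text
time_s: 21.15
tool_pos: [0.5536, -0.2764, 0.3218]
tool_rot: [-179.9, -0.3, 0.5]
force: [1.0, -0.3, 1.5]
grip_width: 0.0777
grasp_force: 0.0
```

Call:
{"fn": "jog_arm", "kwargs": {
  "motion": [
    [[0,-0.5,0,0,0,0,0.1],[0,-1,0,0,0,0,0.1],[0,-1,0,0,0,0,0.1]]
  ]
}}

```text
time_s: 21.45
tool_pos: [0.5525, -0.174, 0.3194]
tool_rot: [-179.8, -0.1, 0.7]
force: [1.0, -0.1, 0.7]
grip_width: 0.0785
grasp_force: 0.0
```

```bash
python3 - <<'E'
from h import *
o=env.get_obs();print({k:np.round(v,4).tolist() for k,v in o.items() if k in("qpos","tool_pos","tool_rot","force","time_s","grip_width")})
ims=[]
for n in("scene","top"):
    p,d=env.read_camera(n);np.savez(n+"3.npz",p=p,d=d);ims.append(p)
a=cv2.resize(ims[0][90:240,290:450],None,fx=3.2,fy=3.2,interpolation=cv2.INTER_CUBIC);b=cv2.resize(ims[1][150:270,380:500],None,fx=4,fy=4,interpolation=cv2.INTER_CUBIC)
c=np.zeros((480,992,3),np.uint8);c[:,:512]=a;c[:,512:]=b
cv2.imwrite("pics/c3.png",cv2.resize(c,(800,387))[:,:,::-1])
for n in("scene","top"):
    P=cloud(n,np.load(n+"3.npz")["d"])
    for c in([.563,-.307,.113],[.551,-.384,.106]):
        m=np.all(abs(P-c)<[.04,.035,.005],axis=-1);print(n,m.sum(),P[m].mean(0))
E
```

```text
{'time_s': 21.45, 'qpos': [36.8015, 9.6111, -24.9555, 85.2884, 3.8323, 85.9265, -77.411], 'tool_pos': [0.5525, -0.174, 0.3194], 'tool_rot': [-179.8033, -0.1124, 0.7026], 'force': [0.9969, -0.073, 0.7011], 'grip_width': 0.0785}
scene 78 [ 0.56056242 -0.3035846   0.11416139]
scene 73 [ 0.54722316 -0.37911076  0.10660517]
top 0 [nan nan nan]
top 0 [nan nan nan]<stdin>:12: RuntimeWarning: Mean of empty slice.
  ret = um.true_divide(
```

View pics/c3.png

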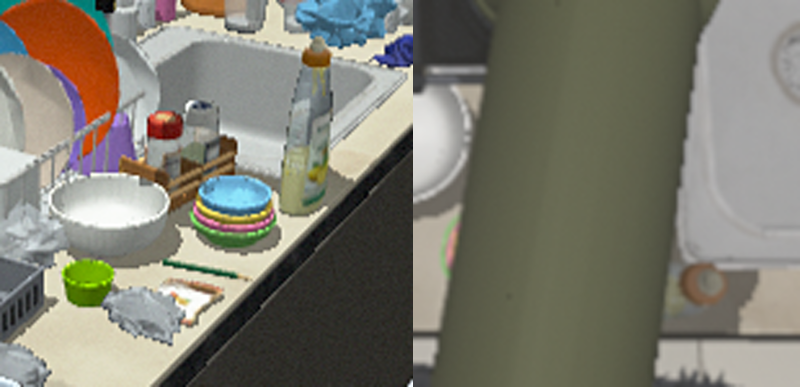

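Both jars stand in their bays, with the red cap at (165,125) and the white cap at (200,108). Now the soap's and caddy's yaw.

```bash
python3 - <<'E'
from h import *
from scipy.optimize import least_squares
np.set_printoptions(precision=4,suppress=True)
S={n:load(n)[1] for n in("top","scene")}
off={"top":np.array([.403,-.386]),"scene":np.array([.4005,-.3845])}
for z0,z1 in((.015,.05),(.05,.09)):
  for p in(2,3):
    for use in(("scene",),("top","scene")):
        q=np.vstack([S[n][np.all((S[n]>[.36,-.44,z0])&(S[n]<[.44,-.335,z1]),axis=-1)][:,:2]-off[n] for n in use])
        def f(v):
            c,s=np.cos(v[0]),np.sin(v[0]);a=q-v[1:];x=c*a[:,0]+s*a[:,1];y=-s*a[:,0]+c*a[:,1]
            return np.r_[((np.abs(x/.0245)**p+np.abs(y/.0405)**p)**(1/p)-1)*.03,(v[1:])*3]
        r=least_squares(f,[-.1,0,0],loss="soft_l1",f_scale=.002);print(z0,p,use,len(q),np.degrees(r.x[0]),r.x[1:],r.cost)
for n in S:
    P=S[n];q=P[np.all((P>[.53,-.006,.044])&(P<[.66,.12,.054]),axis=-1)][:,:2]
    def g(v):
        c,s=np.cos(v[0]),np.sin(v[0]);a=q-v[1:];x=np.abs(c*a[:,0]+s*a[:,1]);y=np.abs(-s*a[:,0]+c*a[:,1])
        return np.minimum(np.abs(x-.0495),np.abs(y-.0505))
    best=min((least_squares(g,[t,.593,.058],loss="soft_l1",f_scale=.002) for t in np.radians([-6,-3,0,3,6])),key=lambda r:r.cost)
    print(n,"caddy",len(q),np.degrees(best.x[0]),best.x[1:],best.cost)
# lemon outline by colour in both views on plane z=.025
for n,(a,b,c,d),i in(("top",(180,222,220,258),3),("scene",(245,270,295,312),3)):
    p=np.load(f"{n}{i}.npz")["p"];h=cv2.cvtColor(p,cv2.COLOR_RGB2HSV)[b:d,a:c]
    m=((h[...,1]>105)&(abs(h[...,0].astype(int)-26)<9)).astype(np.uint8)
    k=cv2.findContours(m,0,2)[0];k=max(k,key=cv2.contourArea).reshape(-1,2)+[a,b]
    w=np.array([plane(n,u,v,.0255)[:2] for u,v in k])*1000;e=cv2.fitEllipse(w.astype(np.float32));print(n,"lemon",m.sum(),e)
E
```

```text
0.015 2 ('scene',) 172 -3.6822263716802333 [ 0.0008 -0.0045] 0.00034171350830543805
0.015 2 ('top', 'scene') 231 -2.2013427389046623 [ 0.0008 -0.0027] 0.0005009927780578582
0.015 3 ('scene',) 172 -3.6258638931654543 [ 0.0015 -0.0069] 0.00035265335989480637
0.015 3 ('top', 'scene') 231 -2.6371589136095768 [ 0.0015 -0.0052] 0.0004961790154904038
0.05 2 ('scene',) 215 0.31001411667972245 [ 0.0015 -0.0072] 0.0005398022869824166
0.05 2 ('top', 'scene') 330 0.25173335734186036 [ 0.0012 -0.0054] 0.0007976808557027689
0.05 3 ('scene',) 215 -0.9990902756815483 [ 0.0019 -0.0099] 0.0005559399478944679
0.05 3 ('top', 'scene') 330 0.022744725244914898 [ 0.0017 -0.0082] 0.0007749715435851744
top caddy 198 1.6214036580852933 [0.5926 0.0588] 0.0026631113407275184
scene caddy 315 2.280439984846932 [0.59   0.0569] 0.004053966765667688
top lemon 253 ((403.2726745605469, 380.4652099609375), (46.024169921875, 63.179508209228516), 108.8930892944336)
scene lemon 832 ((426.7591247558594, 371.1304016113281), (68.48658752441406, 127.67401123046875), 66.15101623535156)
```

```bash
python3 - <<'E'
from h import *
np.set_printoptions(precision=1,suppress=True,linewidth=160)
S={n:load(n)[1] for n in("top","scene")}
off={"top":np.array([.403,-.386]),"scene":np.array([.4005,-.3845])}
img=np.full((560,800,3),255,np.uint8)
for n,ox in(("scene",200),("top",600)):
    for z0,col in((.02,(0,0,255)),(.05,(0,160,0)),(.08,(255,0,0)),(.11,(0,0,0))):
        q=S[n][np.all((S[n]>[.36,-.44,z0])&(S[n]<[.44,-.335,z0+.03]),axis=-1)][:,:2]-off[n]
        for x,y in q*1000: cv2.circle(img,(int(ox-y*5),int(280-x*5)),2,col,-1)
    cv2.ellipse(img,(ox,280),(int(40.5*5),int(24.5*5)),0,0,360,(180,180,180),1);cv2.rectangle(img,(ox-200,157),(ox+200,403),(200,200,200),1)
cv2.imwrite("pics/s.png",img)
p=load("scene")[0];cv2.imwrite("pics/s2.png",cv2.resize(p[100:182,380:440],None,fx=7,fy=7,interpolation=cv2.INTER_CUBIC)[:,:,::-1])
E
```

```text
(no output)
```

View pics/s.png

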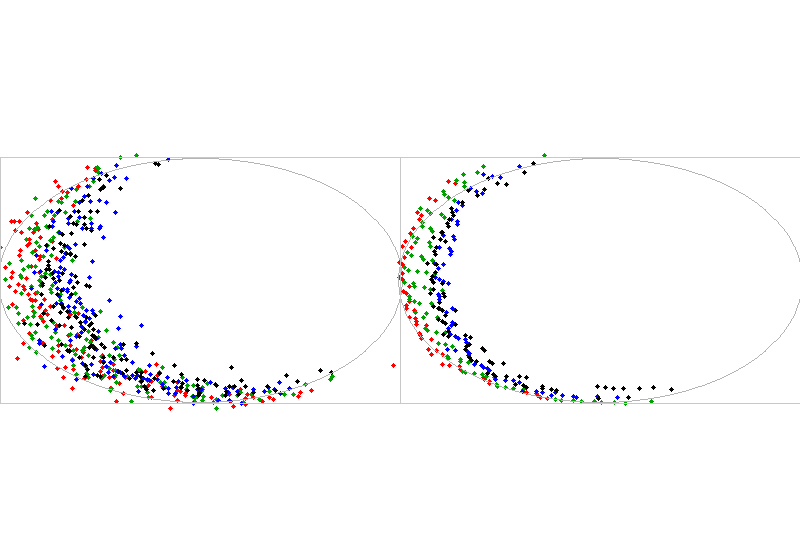

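View pics/s2.png

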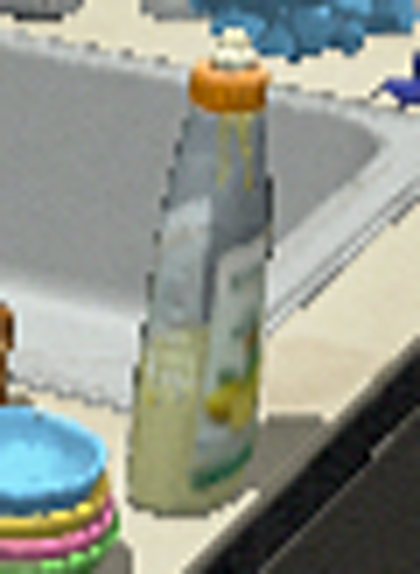

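The slice plot shows the body's long axis almost along y (yaw about -2°), and the picture shows the label side facing -x. I'll grip the collar with jaws closing along y.

Call:
{"fn": "jog_arm", "kwargs": {
  "motion": [
    [[-0.4,0.5,0,0,0,0,0],[-0.8,1,0,0,0,0,0],[-0.8,1,0,0,0,0,0]]
  ]
}}

```text
time_s: 21.85
tool_pos: [0.4672, -0.2898, 0.3181]
tool_rot: [179.9, 0.1, -0.5]
force: [-0.4, -0.7, -0.6]
grip_width: 0.0862
grasp_force: 0.0
```

Call:
{"fn": "jog_arm", "kwargs": {
  "motion": [
    [[-0.3,0.5,0,0,0,0,0],[-0.7,1,0,0,0,0,0],[-0.7,1,0,0,0,0,0],[-0.7,1,0,0,0,0,0],[-0.7,1,0,0,0,0,0]]
  ]
}}

```text
time_s: 22.35
tool_pos: [0.4002, -0.3849, 0.3181]
tool_rot: [-180.0, 0.0, -0.2]
force: [0.5, 0.1, 0.1]
grip_width: 0.0874
grasp_force: 0.0
```

Call:
{"fn": "jog_arm", "kwargs": {
  "motion": [
    [[0,0,0,0,0,0,0],[0,0,0,0,0,0,0]]
  ]
}}

```text
time_s: 22.55
tool_pos: [0.4021, -0.3825, 0.3185]
tool_rot: [-180.0, -0.0, 0.1]
force: [-0.1, -1.0, 0.2]
grip_width: 0.0874
grasp_force: 0.0
```

Call:
{"fn": "jog_arm", "kwargs": {
  "motion": [
    [[0,0.02,0.25,0,0,0,0],[0,0.02,0.5,0,0,0,0],[0,0.02,0.75,0,0,0,0],[0,0.02,1,0,0,0,0],[0,0.02,1,0,0,0,0]]
  ]
}}

```text
time_s: 23.05
tool_pos: [0.4001, -0.3832, 0.215]
tool_rot: [-179.7, 0.3, 0.1]
force: [0.0, 0.1, 0.0]
grip_width: 0.0872
grasp_force: 0.0
```

Call:
{"fn": "jog_arm", "kwargs": {
  "motion": [
    [[0,0,0.1,0,0,0,0],[0,0,0.21,0,0,0,0.1],[0,0,0.21,0,0,0,0.2],[0,0,0.21,0,0,0,0.35],[0,0,0.21,0,0,0,0.45]]
  ],
  "grip_force": 25
}}

```text
time_s: 23.55
tool_pos: [0.4014, -0.3859, 0.1983]
tool_rot: [179.9, -0.1, -0.0]
force: [0.6, -0.7, -0.7]
grip_width: 0.0627
grasp_force: 0.0
```

Call:
{"fn": "jog_arm", "kwargs": {
  "motion": [
    [[0,0,0,0,0,0,0.55],[0,0,0,0,0,0,0.6],[0,0,0,0,0,0,0.7],[0,0,0,0,0,0,0.75],[0,0,0,0,0,0,0.75]]
  ]
}}

```text
time_s: 24.05
tool_pos: [0.4011, -0.3857, 0.1977]
tool_rot: [180.0, -0.0, -0.0]
force: [-0.2, -0.9, 0.5]
grip_width: 0.033
grasp_force: 24.3
```

Call:
{"fn": "jog_arm", "kwargs": {
  "motion": [
    [[0,0,0,0,0,0,0.75],[0,0,0,0,0,0,0.75]]
  ]
}}

```text
time_s: 24.25
tool_pos: [0.4011, -0.3857, 0.1977]
tool_rot: [180.0, -0.0, -0.0]
force: [0.0, -0.8, 1.6]
grip_width: 0.0328
grasp_force: 24.4
```

Call:
{"fn": "jog_arm", "kwargs": {
  "motion": [
    [[0,0,-0.1,0,0,0,0.75],[0,0,-0.3,0,0,0,0.75],[0,0,-0.5,0,0,0,0.75],[0,0,-0.8,0,0,0,0.75],[0,0,-1,0,0,0,0.75]]
  ]
}}

```text
time_s: 24.75
tool_pos: [0.4013, -0.3854, 0.2997]
tool_rot: [180.0, -0.1, -0.0]
force: [-0.9, -0.1, -2.5]
grip_width: 0.033
grasp_force: 24.2
```

Call:
{"fn": "jog_arm", "kwargs": {
  "motion": [
    [[0,0,-0.2,0,0,0,0.75],[0,0,-0.3,0,0,0,0.75],[0.1,-0.15,-0.3,0,0,0,0.75],[0.25,-0.4,-0.3,0,0,0,0.75],[0.35,-0.6,-0.3,0,0,0,0.75]]
  ]
}}

```text
time_s: 25.25
tool_pos: [0.4367, -0.3238, 0.327]
tool_rot: [-179.9, 0.0, 0.0]
force: [0.2, 0.8, -3.4]
grip_width: 0.0329
grasp_force: 24.2
```

Call:
{"fn": "jog_arm", "kwargs": {
  "motion": [
    [[0.12,-0.2,0,0,0,0,0.75],[0.25,-0.4,0,0,0,0,0.75],[0.35,-0.6,0,0,0,0,0.75],[0.5,-0.8,0,0,0,0,0.75],[0.6,-1,0,0,0,0,0.75]]
  ]
}}

```text
time_s: 25.75
tool_pos: [0.4965, -0.2243, 0.3269]
tool_rot: [-179.9, 0.1, 0.0]
force: [0.1, 0.2, -2.2]
grip_width: 0.0333
grasp_force: 24.2
```

Call:
{"fn": "jog_arm", "kwargs": {
  "motion": [
    [[0,-0.2,0,0,0,0,0.75],[0,-0.4,0,0,0,0,0.75],[0,-0.6,0,0,0,0,0.75],[0,-0.8,0,0,0,0,0.75],[0,-1,0,0,0,0,0.75]]
  ]
}}

```text
time_s: 26.25
tool_pos: [0.4957, -0.1246, 0.327]
tool_rot: [-180.0, 0.1, -0.0]
force: [0.4, 0.2, -2.3]
grip_width: 0.0336
grasp_force: 24.2
```

Call:
{"fn": "jog_arm", "kwargs": {
  "motion": [
    [[0,-0.2,0,0,0,0,0.75],[0,-0.4,0,0,0,0,0.75],[0,-0.6,0,0,0,0,0.75],[0,-0.8,0,0,0,0,0.75],[0,-1,0,0,0,0,0.75]]
  ]
}}

```text
time_s: 26.75
tool_pos: [0.4957, -0.0246, 0.3271]
tool_rot: [-180.0, 0.1, -0.0]
force: [0.5, -0.5, -2.2]
grip_width: 0.0331
grasp_force: 24.2
```

Call:
{"fn": "jog_arm", "kwargs": {
  "motion": [
    [[0.15,-0.2,0,0,0,0,0.75],[0.3,-0.4,0,0,0,-0.022,0.75],[0.45,-0.6,0,0,0,-0.022,0.75],[0.55,-0.75,0,0,0,-0.022,0.75],[0.6,-0.83,0,0,0,-0.022,0.75]]
  ]
}}

```text
time_s: 27.25
tool_pos: [0.5563, 0.0593, 0.3269]
tool_rot: [-179.9, 0.1, 4.1]
force: [-0.2, 0.6, -2.8]
grip_width: 0.0333
grasp_force: 24.3
```

Call:
{"fn": "jog_arm", "kwargs": {
  "motion": [
    [[0,0,0,0,0,0,0.75],[0,0,0,0,0,0,0.75],[0,0,0,0,0,0,0.75],[0,0,0,0,0,0,0.75],[0,0,0,0,0,0,0.75]]
  ]
}}

```text
time_s: 27.75
tool_pos: [0.5561, 0.0566, 0.3277]
tool_rot: [180.0, -0.0, 3.9]
force: [-0.6, -0.5, -2.1]
grip_width: 0.0329
grasp_force: 24.2
```

```bash
python3 - <<'E'
from h import *
o=env.get_obs();print({k:np.round(v,4).tolist() for k,v in o.items() if k in("qpos","tool_pos","tool_rot","force","time_s","grip_width")})
ims=[]
for n in("scene","top"):
    p,d=env.read_camera(n);np.savez(n+"4.npz",p=p,d=d);ims.append(p)
a=cv2.resize(ims[0][60:240,220:380],None,fx=3,fy=3,interpolation=cv2.INTER_CUBIC);b=cv2.resize(ims[1][120:240,250:370],None,fx=4.5,fy=4.5,interpolation=cv2.INTER_CUBIC)
c=np.zeros((540,1020,3),np.uint8);c[:,:480]=a;c[:,480:]=b
cv2.imwrite("pics/c4.png",cv2.resize(c,(800,424))[:,:,::-1])
P=cloud("scene",np.load("scene4.npz")["d"])
t=o["tool_pos"]
for z in(.135,.16,.19,.22,.25):
    q=P[np.all(abs(P-[t[0],t[1],z])<[.05,.07,.013],axis=-1)];print(z,len(q),q.min(0)-t,q.max(0)-t,q.mean(0)-t)
E
```

```text
{'time_s': 27.75, 'qpos': [25.1466, 8.1512, -37.5232, 86.803, 4.9978, 86.7238, -98.5129], 'tool_pos': [0.5561, 0.0566, 0.3277], 'tool_rot': [179.9656, -0.0098, 3.869], 'force': [-0.5821, -0.497, -2.0991], 'grip_width': 0.0329}
0.135 99 [-0.02514999 -0.03467136 -0.19741576] [ 0.00981568  0.04046248 -0.17972352] [-0.01442017  0.01787648 -0.18704806]
0.16 208 [-0.02809041 -0.03429042 -0.18046829] [ 0.01727013  0.04227391 -0.15474083] [-0.01420575  0.01848848 -0.16722484]
0.19 213 [-0.02734619 -0.03248413 -0.150435  ] [ 0.01677966  0.04009149 -0.12492198] [-0.01382632  0.01920263 -0.1375919 ]
0.22 213 [-0.02691682 -0.03068016 -0.12062539] [ 0.01851535  0.0363742  -0.09471896] [-0.01260926  0.01691328 -0.10804825]
0.25 196 [-0.02544438 -0.02197496 -0.09058158] [ 0.01408532  0.03637718 -0.06472578] [-0.0133115   0.01753049 -0.07736061]
```

View pics/c4.png

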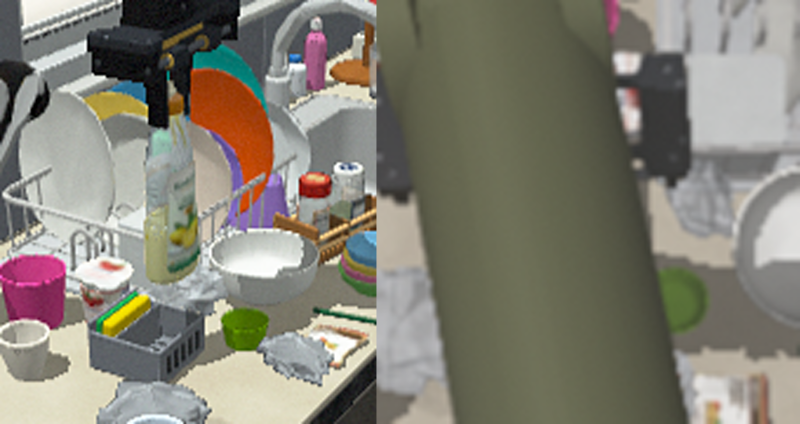

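The bottle hangs straight, its base at about (172,275), just short of the caddy at (147,345). Moving over the bay and lowering.

Call:
{"fn": "jog_arm", "kwargs": {
  "motion": [
    [[0.1,0,0,0,0,0,0.75],[0.2,0,0,0,0,0,0.75],[0.2,0,0.2,0,0,0,0.75],[0.2,0,0.4,0,0,0,0.75],[0.2,0,0.5,0,0,0,0.75]]
  ]
}}

```text
time_s: 28.35
tool_pos: [0.5762, 0.0587, 0.2754]
tool_rot: [-180.0, 0.2, 3.9]
force: [-0.1, 0.1, -2.3]
grip_width: 0.0332
grasp_force: 24.2
```

Call:
{"fn": "jog_arm", "kwargs": {
  "motion": [
    [[0,0,0,0,0,0,0.75],[0,0,0,0,0,0,0.75],[0,0,0,0,0,0,0.75],[0,0,0,0,0,0,0.75],[0,0,0,0,0,0,0.75]]
  ]
}}

```text
time_s: 28.85
tool_pos: [0.5765, 0.0588, 0.2783]
tool_rot: [180.0, -0.1, 3.9]
force: [0.8, 0.8, -2.7]
grip_width: 0.0329
grasp_force: 24.2
```

```bash
python3 - <<'E'
from h import *
o=env.get_obs();t=o["tool_pos"]
p,d=env.read_camera("scene");P=cloud("scene",d)
print(t,o["tool_rot"])
for z in(.085,.11,.14):
    q=P[np.all(abs(P-[t[0],t[1],z])<[.05,.07,.012],axis=-1)];print(z,len(q),np.percentile(q,3,axis=0)[:2],np.percentile(q,97,axis=0)[:2])
# front wall top edge and side walls now
for lo,hi in(([.53,0,.042],[.558,.115,.056]),([.555,.09,.042],[.61,.12,.056])):
    q=P[np.all((P>lo)&(P<hi),axis=-1)];print(len(q),np.percentile(q,[3,97],axis=0))
cv2.imwrite("pics/c5.png",cv2.resize(p[100:230,230:340],None,fx=4.5,fy=4.5,interpolation=cv2.INTER_CUBIC)[:,:,::-1])
E
```

```text
[0.57652333 0.05880927 0.27825564] [ 1.79985886e+02 -6.73186992e-02  3.93483367e+00]
0.085 77 [0.55156916 0.04025231] [0.58714258 0.09678648]
0.11 174 [0.55027623 0.0371997 ] [0.58689871 0.09820148]
0.14 193 [0.55080394 0.03493913] [0.5868388  0.09774584]
120 [[0.53958466 0.00611181 0.04276616]
 [0.55608486 0.10835977 0.05527701]]
76 [[0.55736255 0.09262757 0.04295121]
 [0.6090259  0.11019046 0.05498439]]
```

View pics/c5.png

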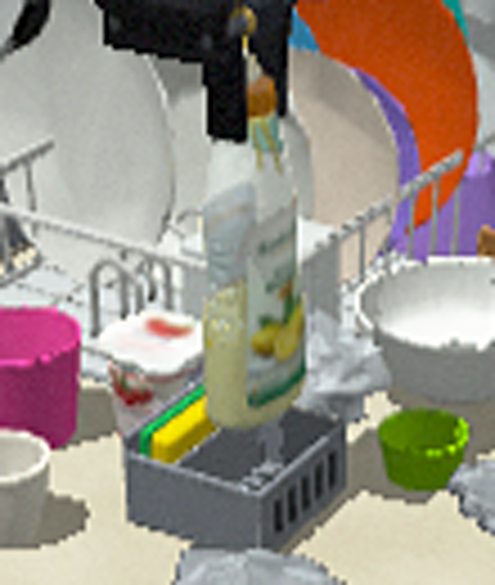

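The bottle is centred over the empty bay, with its base at (255,415) between the front wall and the sponge. Lowering into it.

Call:
{"fn": "jog_arm", "kwargs": {
  "motion": [
    [[0,0.01,0.1,0,0,0,0.75],[0,0.01,0.2,0,0,0,0.75],[0,0.01,0.3,0,0,0,0.75],[0,0.01,0.4,0,0,0,0.75],[0,0.01,0.5,0,0,0,0.75]]
  ]
}}

```text
time_s: 29.4
tool_pos: [0.576, 0.0577, 0.2262]
tool_rot: [180.0, 0.1, 3.9]
force: [-0.4, 0.1, -2.9]
grip_width: 0.0332
grasp_force: 24.2
```

Call:
{"fn": "jog_arm", "kwargs": {
  "motion": [
    [[0,0,0.04,0,0,0,0.75],[0,0,0.08,0,0,0,0.75],[0,0,0.12,0,0,0,0.75],[0,0,0.16,0,0,0,0.75],[0,0,0.16,0,0,0,0.75]]
  ]
}}

```text
time_s: 29.9
tool_pos: [0.5761, 0.0577, 0.211]
tool_rot: [180.0, 0.0, 3.9]
force: [-0.8, 0.5, -2.6]
grip_width: 0.0328
grasp_force: 24.2
```

Call:
{"fn": "jog_arm", "kwargs": {
  "motion": [
    [[0,0,0.01,0,0,0,0.75],[0,0,0.03,0,0,0,0.75],[0,0,0.04,0,0,0,0.75],[0,0,0.04,0,0,0,0.75],[0,0,0.04,0,0,0,0.75]]
  ]
}}

```text
time_s: 30.4
tool_pos: [0.5763, 0.0578, 0.2075]
tool_rot: [180.0, -0.0, 3.9]
force: [0.0, -0.5, -1.6]
grip_width: 0.0332
grasp_force: 24.2
```

Call:
{"fn": "jog_arm", "kwargs": {
  "motion": [
    [[0,0,0.01,0,0,0,0.75],[0,0,0.02,0,0,0,0.75],[0,0,0.02,0,0,0,0.75]]
  ]
}}

```text
time_s: 30.7
tool_pos: [0.5762, 0.0577, 0.2053]
tool_rot: [180.0, 0.0, 3.9]
force: [0.0, 0.2, -2.1]
grip_width: 0.0333
grasp_force: 24.2
```

Call:
{"fn": "jog_arm", "kwargs": {
  "motion": [
    [[0,0,0.01,0,0,0,0.75],[0,0,0.02,0,0,0,0.75],[0,0,0.02,0,0,0,0.75]]
  ]
}}

```text
time_s: 31.0
tool_pos: [0.5765, 0.0577, 0.2038]
tool_rot: [180.0, -0.0, 3.9]
force: [-0.9, -1.0, -0.1]
grip_width: 0.033
grasp_force: 24.3
```

Call:
{"fn": "jog_arm", "kwargs": {
  "motion": [
    [[0,0,0.01,0,0,0,0.75],[0,0,0.01,0,0,0,0.75],[0,0,0.01,0,0,0,0.75]]
  ]
}}

```text
time_s: 31.3
tool_pos: [0.577, 0.0577, 0.2037]
tool_rot: [180.0, -0.1, 3.9]
force: [-1.1, -0.7, 5.5]
grip_width: 0.0329
grasp_force: 24.6
```

Call:
{"fn": "jog_arm", "kwargs": {
  "motion": [
    [[0,0,0,0,0,0,0.55],[0,0,0,0,0,0,0.45],[0,0,0,0,0,0,0.35],[0,0,0,0,0,0,0.3],[0,0,0,0,0,0,0.3]]
  ]
}}

```text
time_s: 31.8
tool_pos: [0.5761, 0.0578, 0.2022]
tool_rot: [-180.0, 0.0, 3.9]
force: [-0.0, 0.2, 0.1]
grip_width: 0.0587
grasp_force: 0.0
```

Call:
{"fn": "jog_arm", "kwargs": {
  "motion": [
    [[0,0,-0.1,0,0,0,0.3],[0,0,-0.3,0,0,0,0.3],[0,0,-0.6,0,0,0,0.3],[0,0,-0.9,0,0,0,0.3],[0,0,-1,0,0,0,0.3]]
  ]
}}

```text
time_s: 32.3
tool_pos: [0.5777, 0.0583, 0.3067]
tool_rot: [180.0, -0.3, 3.9]
force: [0.9, 0.1, -0.2]
grip_width: 0.0609
grasp_force: 0.0
```

Call:
{"fn": "jog_arm", "kwargs": {
  "motion": [
    [[-0.4,0,0,0,0,0,0.1],[-0.8,-0.2,0,0,0,0,0],[-1,-0.4,0,0,0,0,0],[-1,-0.4,0,0,0,0,0]]
  ]
}}

```text
time_s: 32.7
tool_pos: [0.4712, 0.094, 0.303]
tool_rot: [179.9, -0.0, 4.2]
force: [-0.1, 0.4, 0.5]
grip_width: 0.0836
grasp_force: 0.0
```

Call:
{"fn": "jog_arm", "kwargs": {
  "motion": [
    [[0,-0.5,0,0,0,0,0],[0,-1,0,0,0,0,0],[0,-1,0,0,0,0,0],[0,-1,0,0,0,0,0]]
  ]
}}

```text
time_s: 33.1
tool_pos: [0.4669, 0.1915, 0.3023]
tool_rot: [180.0, 0.0, 4.1]
force: [-0.0, -0.6, -0.4]
grip_width: 0.0872
grasp_force: 0.0
```

```bash
python3 - <<'E'
from h import *
o=env.get_obs();print({k:np.round(v,4).tolist() for k,v in o.items() if k in("qpos","tool_pos","tool_rot","force","time_s","grip_width")})
ims=[]
for n in("scene","top"):
    p,d=env.read_camera(n);np.savez(n+"5.npz",p=p,d=d);ims.append(p)
a=cv2.resize(ims[0][100:310,220:380],(400,525),interpolation=cv2.INTER_CUBIC);b=cv2.resize(ims[1][140:260,180:330],(400,320),interpolation=cv2.INTER_CUBIC)
c=np.zeros((525,800,3),np.uint8);c[:,:400]=a;c[:320,400:]=b
cv2.imwrite("pics/c6.png",c[:,:,::-1])
P=cloud("scene",np.load("scene5.npz")["d"])
q=P[np.all(abs(P-[.576,.058,.225])<[.04,.04,.012],axis=-1)];print("nozzle",len(q),q.mean(0) if len(q) else 0,q.max(0) if len(q) else 0)
p0=load("top")[0];h=cv2.cvtColor(p0,cv2.COLOR_RGB2HSV)[222:258,184:216]
m=((h[...,1]>95)&(abs(h[...,0].astype(int)-26)<9)).astype(np.uint8);print(m)
k=max(cv2.findContours(m,0,2)[0],key=cv2.contourArea).reshape(-1,2)+[184,222]
w=np.array([plane("top",u,v,.0255)[:2] for u,v in k])*1000
print(cv2.fitEllipse(w.astype(np.float32)),cv2.minAreaRect(w.astype(np.float32)))
Ps=load("scene")[1]
hs=cv2.cvtColor(load("scene")[0],cv2.COLOR_RGB2HSV)
mm=(hs[...,1]>110)&(abs(hs[...,0].astype(int)-27)<8)&np.all(abs(Ps-[.395,.385,.03])<[.06,.06,.03],axis=-1);q=Ps[mm]
t=q[q[:,2]>.045];print("ridge",len(t),t.mean(0));u,s,v=np.linalg.svd(t[:,:2]-t[:,:2].mean(0));print(v[0],s,np.degrees(np.arctan2(v[0][1],v[0][0])))
E
```

```text
{'time_s': 33.1, 'qpos': [20.5369, 1.0005, -45.898, 96.0341, 0.7178, 83.2918, -111.3214], 'tool_pos': [0.4669, 0.1915, 0.3023], 'tool_rot': [179.9973, 0.0222, 4.1195], 'force': [-0.0178, -0.5575, -0.43], 'grip_width': 0.0872}
nozzle 62 [0.56845383 0.058436   0.22229004] [0.5791288  0.07045568 0.23406265]
[[0 0 0 ... 0 0 0]
 [0 0 0 ... 0 0 0]
 [0 0 0 ... 0 0 0]
 ...
 [0 0 0 ... 0 0 0]
 [0 0 0 ... 0 0 0]
 [0 0 0 ... 0 0 0]]
((403.2016296386719, 380.51617431640625), (47.692138671875, 63.82905960083008), 106.73018646240234) ((403.2658386230469, 379.742431640625), (58.5009765625, 48.789424896240234), 47.58317947387695)
ridge 182 [0.40174453 0.38349192 0.04925084]
[-0.90344178 -0.4287108 ] [0.14439215 0.11672136] -154.61422762681337
```

View pics/c6.png

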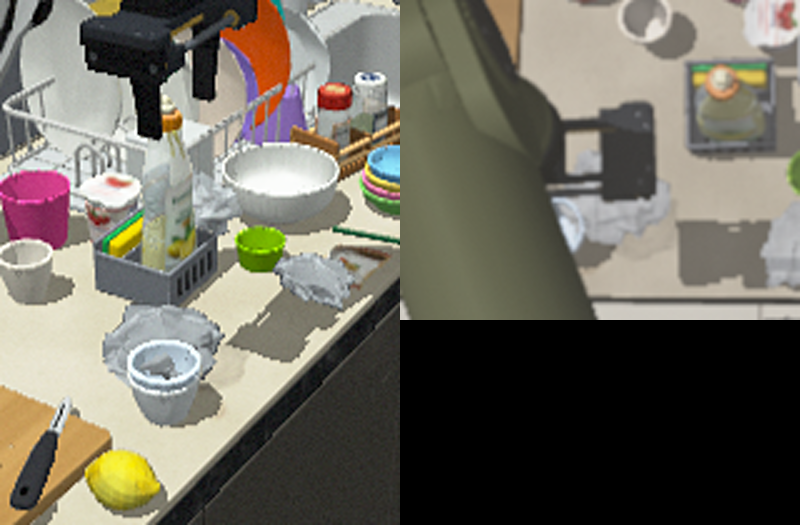

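The soap stands upright in the bay. The lemon is at (122,480) in the left half, its long axis near world x. I'll check clearance around it before gripping.

```bash
python3 - <<'E'
from h import *
for n in("top","scene"):
    P=load(n)[1];print(n,"cols y",np.arange(.48,.28,-.02).round(2))
    for a in np.arange(.34,.5,.02):
        print(round(a,2),[int(1000*np.percentile(z,90)) if len(z:=P[(P[...,0]>a)&(P[...,0]<a+.02)&(P[...,1]<y)&(P[...,1]>y-.02)&(P[...,2]<.6)][:,2])>0 else -1 for y in np.arange(.48,.28,-.02)])
E
```

```text
top cols y [0.48 0.46 0.44 0.42 0.4  0.38 0.36 0.34 0.32 0.3 ]
0.34 [-756, -757, -756, -759, -760, -759, -758, -762, -757, -761]
0.36 [2, 1, 0, 0, 32, 31, 1, 1, 0, 0]
0.38 [1, 1, 2, 1, 49, 46, 27, 1, 2, 2]
0.4 [2, 2, 3, 43, 51, 51, 35, 1, 1, 1]
0.42 [2, 2, 1, 2, 47, 44, 1, 3, 2, 62]
0.44 [17, 34, 32, 18, 16, 15, 17, 11, 1, 63]
0.46 [19, 36, 36, 34, 31, 19, 19, 19, 2, 62]
0.48 [20, 20, 27, 34, 36, 33, 20, 18, 1, 2]
scene cols y [0.48 0.46 0.44 0.42 0.4  0.38 0.36 0.34 0.32 0.3 ]
0.34 [-1, -1, -1, -1, -1, -1, -1, -1, -1, -1]
0.36 [2, 1, 2, 1, 31, 33, 1, 2, 0, 2]
0.38 [1, 1, 1, 3, 43, 41, -84, 0, 0, -1]
0.4 [3, 3, 4, 38, 52, 53, -1, 3, 2, 3]
0.42 [3, 4, 3, 4, 44, 49, -1, -1, 3, 63]
0.44 [19, 36, 35, 21, 20, 20, 21, 20, 2, 63]
0.46 [21, 36, 38, 37, 35, 21, 21, 21, 3, 55]
0.48 [21, 22, 22, 35, 37, 34, 23, 21, 4, 3]
```

Call:
{"fn": "jog_arm", "kwargs": {
  "motion": [
    [[-0.2,-0.5,0,0,0,-0.04,0],[-0.3,-1,0,0,0,-0.077,0],[-0.3,-1,0,0,0,-0.077,0],[-0.3,-1,0,0,0,-0.077,0]]
  ]
}}

```text
time_s: 33.6
tool_pos: [0.4301, 0.2884, 0.3024]
tool_rot: [180.0, 0.0, 17.8]
force: [-0.0, -0.2, 0.7]
grip_width: 0.0869
grasp_force: 0.0
```

Call:
{"fn": "jog_arm", "kwargs": {
  "motion": [
    [[0.01,-0.5,0,0,0,0,0],[0.02,-0.98,0,0,0,0,0],[0.02,-0.98,0.3,0,0,0,0],[0.02,-0.98,0.7,0,0,0,0.1],[0.02,-0.98,1,0,0,0,0.1]]
  ]
}}

```text
time_s: 34.1
tool_pos: [0.4039, 0.379, 0.1999]
tool_rot: [179.9, 0.1, 17.5]
force: [-0.1, -1.2, 0.2]
grip_width: 0.0804
grasp_force: 0.0
```

Call:
{"fn": "jog_arm", "kwargs": {
  "motion": [
    [[0,0,0.3,0,0,0,0.1],[0,0,0.6,0,0,0,0.1],[0,0,0.9,0,0,0,0.1],[0,0,1,0,0,0,0.1],[0,0,1,0,0,0,0.1]]
  ]
}}

```text
time_s: 34.6
tool_pos: [0.4029, 0.3795, 0.1009]
tool_rot: [179.9, 0.2, 17.6]
force: [0.1, 0.1, 0.4]
grip_width: 0.0786
grasp_force: 0.0
```

```bash
python3 - <<'E'
from h import *
o=env.get_obs();print({k:np.round(v,4).tolist() for k,v in o.items() if k in("qpos","tool_pos","tool_rot","force","time_s","grip_width")})
y=np.radians(o["tool_rot"][2]);d=np.array([.402,.382])-o["tool_pos"][:2];print(d@[np.cos(y),np.sin(y)],d@[np.sin(y),-np.cos(y)])
E
```

```text
{'time_s': 34.6, 'qpos': [-0.8809, 21.0699, -52.9478, 104.4879, 18.6274, 63.9053, -132.7989], 'tool_pos': [0.4029, 0.3795, 0.1009], 'tool_rot': [179.8818, 0.1798, 17.6041], 'force': [0.0933, 0.1352, 0.4153], 'grip_width': 0.0786}
-9.857101574738385e-05 -0.00262518729772293
```

Call:
{"fn": "jog_arm", "kwargs": {
  "motion": [
    [[0,-0.02,0.2,0,0,0,0.1],[0,-0.02,0.4,0,0,0,0.1],[0,-0.02,0.6,0,0,0,0.1],[0,-0.02,0.7,0,0,0,0.1],[0,-0.02,0.78,0,0,0,0.1]]
  ]
}}

```text
time_s: 35.1
tool_pos: [0.4027, 0.3841, 0.0251]
tool_rot: [-180.0, -0.1, 17.7]
force: [-0.2, 0.3, 0.0]
grip_width: 0.0783
grasp_force: 0.0
```

Call:
{"fn": "jog_arm", "kwargs": {
  "motion": [
    [[0,0,0,0,0,0,0.2],[0,0,0,0,0,0,0.3],[0,0,0,0,0,0,0.4],[0,0,0,0,0,0,0.5],[0,0,0,0,0,0,0.5]]
  ],
  "grip_force": 12
}}

```text
time_s: 35.6
tool_pos: [0.4019, 0.3841, 0.0251]
tool_rot: [180.0, -0.0, 17.8]
force: [-0.7, -0.4, 2.4]
grip_width: 0.0504
grasp_force: 12.0
```

Call:
{"fn": "jog_arm", "kwargs": {
  "motion": [
    [[0,0,0,0,0,0,0.55],[0,0,0,0,0,0,0.55],[0,0,0,0,0,0,0.55]]
  ]
}}

```text
time_s: 35.9
tool_pos: [0.4019, 0.3842, 0.025]
tool_rot: [180.0, -0.0, 17.8]
force: [-0.1, -1.8, 5.5]
grip_width: 0.0499
grasp_force: 12.0
```

Call:
{"fn": "jog_arm", "kwargs": {
  "motion": [
    [[0,0,-0.1,0,0,0,0.55],[0,0,-0.3,0,0,0,0.55],[0,0,-0.6,0,0,0,0.55],[0,0,-0.9,0,0,0,0.55],[0,0,-1,0,0,0,0.55]]
  ]
}}

```text
time_s: 36.4
tool_pos: [0.4022, 0.3858, 0.1275]
tool_rot: [-179.9, -0.2, 17.8]
force: [-0.4, 0.4, -0.5]
grip_width: 0.0502
grasp_force: 12.0
```

Call:
{"fn": "jog_arm", "kwargs": {
  "motion": [
    [[0,0,-0.4,0,0,0,0.55],[0,0,-0.8,0,0,0.04,0.55],[0,0,-1,0,0,0.08,0.55],[0,0,-1,0,0,0.099,0.55],[0,0,-1,0,0,0.099,0.55]]
  ]
}}

```text
time_s: 36.9
tool_pos: [0.4014, 0.3841, 0.2245]
tool_rot: [180.0, -0.0, -0.0]
force: [0.1, -0.5, -0.7]
grip_width: 0.05
grasp_force: 12.0
```

Call:
{"fn": "jog_arm", "kwargs": {
  "motion": [
    [[0.1,0.2,-0.2,0,0,0,0.55],[0.1,0.6,-0.3,0,0,0,0.55],[0.2,1,-0.3,0,0,0,0.55]]
  ]
}}

```text
time_s: 37.2
tool_pos: [0.4203, 0.2844, 0.2545]
tool_rot: [-180.0, 0.0, 0.3]
force: [0.4, -0.1, -0.9]
grip_width: 0.0499
grasp_force: 12.0
```

```bash
python3 - <<'E'
from h import *
o=env.get_obs();print({k:np.round(v,4).tolist() for k,v in o.items() if k in("qpos","tool_pos","tool_rot","force","time_s","grip_width")})
for n in("top","scene"):
    P=load(n)[1];print(n)
    for a in np.arange(.57,.65,.01):
        print(round(a,2),[int(1000*np.max(z)) if len(z:=P[(P[...,0]>a)&(P[...,0]<a+.01)&(P[...,1]<y)&(P[...,1]>y-.03)&(P[...,2]<.6)][:,2])>0 else -1 for y in np.arange(-.03,-.28,-.03)])
E
```

```text
{'time_s': 37.2, 'qpos': [12.9289, 3.2231, -51.1427, 100.0113, 2.5036, 77.9742, -128.4015], 'tool_pos': [0.4203, 0.2844, 0.2545], 'tool_rot': [-179.9507, 0.0355, 0.29], 'force': [0.4093, -0.0573, -0.8997], 'grip_width': 0.0499}
top
0.57 [40, 66, 53, 18, 15, 22, 63, 1, 60]
0.58 [70, 73, 65, 22, 16, 27, 66, 4, 60]
0.59 [77, 77, 65, 22, 23, 37, 64, 1, 58]
0.6 [85, 82, 66, 28, 25, 71, 63, 4, 60]
0.61 [84, 83, 66, 63, 37, 64, 1, 5, 143]
0.62 [114, 116, 116, 116, 117, 136, 115, 115, 180]
0.63 [116, 117, 116, 115, 116, 161, 135, 117, 191]
0.64 [115, 113, 113, 112, 84, 177, 148, 25, 205]
0.65 [112, 113, 114, 112, 76, 178, 156, 148, 215]
scene
0.57 [48, 67, 66, 4, -1, 26, 67, -1, 63]
0.58 [76, 77, 67, 3, 19, 30, 67, -1, 60]
0.59 [81, 82, 67, 5, 21, 40, 64, -1, 62]
0.6 [91, 85, 67, -1, 28, 67, 63, -1, 59]
0.61 [87, 86, 66, 65, 40, 67, 57, -1, 140]
0.62 [118, 117, 118, 119, 118, 146, 119, 120, 190]
0.63 [117, 117, 117, 115, 117, 170, 140, 117, 202]
0.64 [116, 114, 115, 114, 84, 180, 153, 142, 211]
0.65 [116, 114, 114, 118, 74, 189, 164, 162, 224]
```

Call:
{"fn": "jog_arm", "kwargs": {
  "motion": [
    [[0.1,0.4,0,0,0,0,0.55],[0.1,0.7,0,0,0,0,0.55],[0.2,1,0,0,0,0,0.55]]
  ]
}}

```text
time_s: 37.5
tool_pos: [0.4402, 0.1824, 0.2533]
tool_rot: [179.9, 0.1, 0.1]
force: [0.8, 0.7, -1.5]
grip_width: 0.0504
grasp_force: 12.0
```

Call:
{"fn": "jog_arm", "kwargs": {
  "motion": [
    [[0.1,0.4,0,0,0,0,0.55],[0.1,0.7,0,0,0,0,0.55],[0.2,1,0,0,0,0,0.55]]
  ]
}}

```text
time_s: 37.8
tool_pos: [0.4601, 0.0825, 0.2532]
tool_rot: [180.0, 0.1, 0.1]
force: [0.6, 0.4, 0.1]
grip_width: 0.0504
grasp_force: 12.0
```

Call:
{"fn": "jog_arm", "kwargs": {
  "motion": [
    [[0,0.4,0,0,0,0,0.55],[0,0.7,0,0,0,0,0.55],[0,1,0,0,0,0,0.55]]
  ]
}}

```text
time_s: 38.1
tool_pos: [0.4604, -0.0174, 0.2531]
tool_rot: [-180.0, 0.1, 0.0]
force: [1.0, 0.5, -0.7]
grip_width: 0.0502
grasp_force: 12.0
```

Call:
{"fn": "jog_arm", "kwargs": {
  "motion": [
    [[0.2,0.4,0,0,0,0,0.55],[0.3,0.7,0,0,0,0,0.55],[0.45,1,0,0,0,0,0.55]]
  ]
}}

```text
time_s: 38.4
tool_pos: [0.5055, -0.1174, 0.253]
tool_rot: [-180.0, 0.2, 0.0]
force: [-0.5, -0.1, -1.7]
grip_width: 0.0504
grasp_force: 12.0
```

Call:
{"fn": "jog_arm", "kwargs": {
  "motion": [
    [[0.2,0.2,0,0,0,0,0.55],[0.4,0.4,0,0,0,0,0.55],[0.51,0.41,0,0,0,0,0.55],[0.51,0.41,0,0,0,0,0.55],[0.51,0.41,0,0,0,0,0.55]]
  ]
}}

```text
time_s: 38.9
tool_pos: [0.5566, -0.1554, 0.2536]
tool_rot: [-179.9, 0.1, 0.1]
force: [0.2, -0.2, -1.5]
grip_width: 0.0502
grasp_force: 12.0
```

Call:
{"fn": "jog_arm", "kwargs": {
  "motion": [
    [[0,0,0.3,0,0,0,0.55],[0,0,0.6,0,0,0,0.55],[0,0,0.9,0,0,0,0.55],[0,0,1,0,0,0,0.55],[0,0,1,0,0,0,0.55]]
  ]
}}

```text
time_s: 39.4
tool_pos: [0.5557, -0.156, 0.1534]
tool_rot: [-180.0, 0.2, 0.1]
force: [-0.0, 0.5, -1.3]
grip_width: 0.0501
grasp_force: 12.0
```

Call:
{"fn": "jog_arm", "kwargs": {
  "motion": [
    [[0,0.01,0.2,0,0,0,0.55],[0,0.01,0.4,0,0,0,0.55],[0,0.01,0.6,0,0,0,0.55],[0,0.01,0.8,0,0,0,0.55],[0,0.01,0.95,0,0,0,0.55]]
  ]
}}

```text
time_s: 39.9
tool_pos: [0.5581, -0.158, 0.0604]
tool_rot: [180.0, -0.1, -0.0]
force: [-0.4, -0.7, -0.8]
grip_width: 0.0502
grasp_force: 12.0
```

Call:
{"fn": "jog_arm", "kwargs": {
  "motion": [
    [[0,0,0.04,0,0,0,0.55],[0,0,0.08,0,0,0,0.55],[0,0,0.12,0,0,0,0.55],[0,0,0.15,0,0,0,0.55],[0,0,0.17,0,0,0,0.55]]
  ]
}}

```text
time_s: 40.4
tool_pos: [0.5575, -0.1581, 0.0428]
tool_rot: [180.0, -0.0, -0.0]
force: [0.2, 0.4, -1.2]
grip_width: 0.0501
grasp_force: 12.0
```

Call:
{"fn": "jog_arm", "kwargs": {
  "motion": [
    [[0,0,0.01,0,0,0,0.55],[0,0,0.01,0,0,0,0.55],[0,0,0.01,0,0,0,0.55]]
  ]
}}

```text
time_s: 40.7
tool_pos: [0.5573, -0.158, 0.0417]
tool_rot: [180.0, -0.0, -0.0]
force: [-0.3, 0.6, -0.7]
grip_width: 0.0503
grasp_force: 12.0
```

Releasing gradually, then retreating straight up and away.

Call:
{"fn": "jog_arm", "kwargs": {
  "motion": [
    [[0,0,0,0,0,0,0.4],[0,0,0,0,0,0,0.36],[0,0,0,0,0,0,0.32],[0,0,0,0,0,0,0.32]]
  ]
}}

```text
time_s: 41.1
tool_pos: [0.5574, -0.1583, 0.0418]
tool_rot: [180.0, -0.0, -0.0]
force: [0.4, -1.5, -0.1]
grip_width: 0.0581
grasp_force: 0.4
```

Call:
{"fn": "jog_arm", "kwargs": {
  "motion": [
    [[0,0,-0.1,0,0,0,0.32],[0,0,-0.3,0,0,0,0.32],[0,0,-0.6,0,0,0,0.32],[0,0,-0.9,0,0,0,0.32],[0,0,-1,0,0,0,0.32]]
  ]
}}

```text
time_s: 41.6
tool_pos: [0.5594, -0.1582, 0.1458]
tool_rot: [179.9, -0.3, -0.0]
force: [0.2, -1.7, -0.2]
grip_width: 0.0593
grasp_force: 0.0
```

Call:
{"fn": "jog_arm", "kwargs": {
  "motion": [
    [[0,0,-0.4,0,0,0,0.32],[0,0,-0.8,0,0,0,0.32],[-0.3,0,-1,0,0,0,0.32],[-0.7,0,-1,0,0,0,0.32]]
  ]
}}

```text
time_s: 42.0
tool_pos: [0.4893, -0.1576, 0.2449]
tool_rot: [179.9, -0.4, 0.1]
force: [0.3, 0.3, -0.7]
grip_width: 0.0588
grasp_force: 0.0
```

Call:
{"fn": "jog_arm", "kwargs": {
  "motion": [
    [[0,-0.5,-0.5,0,0,0,0.32],[0,-1,-0.5,0,0,0,0.32],[0,-1,-0.5,0,0,0,0.32],[0,-1,-0.5,0,0,0,0.32],[0,-1,-0.5,0,0,0,0.32]]
  ]
}}

```text
time_s: 42.5
tool_pos: [0.487, -0.0586, 0.2911]
tool_rot: [179.9, 0.0, -0.0]
force: [0.8, -0.2, 0.3]
grip_width: 0.0589
grasp_force: 0.0
```

```bash
python3 - <<'E'
from h import *
o=env.get_obs();print({k:np.round(v,4).tolist() for k,v in o.items() if k in("tool_pos","force","time_s")})
ims=[]
for n in("scene","top"):
    p,d=env.read_camera(n);np.savez(n+"6.npz",p=p,d=d);ims.append(p)
a=cv2.resize(ims[0][90:240,240:430],(760,600),interpolation=cv2.INTER_CUBIC)
cv2.imwrite("pics/c7.png",a[:,:,::-1])
E
```

```text
{'time_s': 42.5, 'tool_pos': [0.487, -0.0586, 0.2911], 'force': [0.7503, -0.1996, 0.2712]}
```

View pics/c7.png

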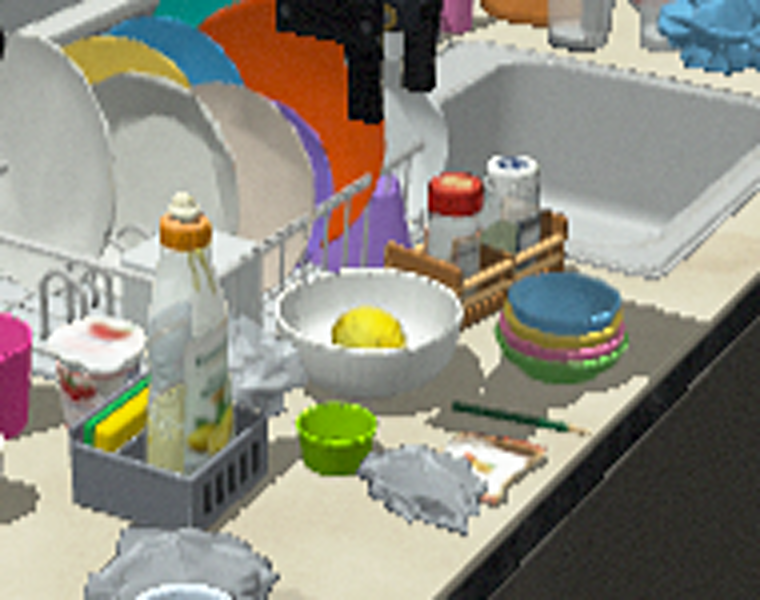

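The picture shows the lemon in the bowl at (370,328), the soap upright in its bay at (190,330), and both jars upright in the rack at (455,215) and (512,200). The gripper is clear of everything, so I'm handing in.

```bash
python3 -c "
from cell import env
print(env.sign_off())"
```

```text
the job is handed in; nothing more can be done
None
```

The job is handed in at about 43 s of the 112 s allowed: both spice jars are upright in the rack, the washing-up liquid is upright in the caddy's bottle bay, and the lemon is in the fruit bowl.

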